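Pack the medicine tray

TASK

Get the medicine tray in order: take the glasses case out of the tray's bay and lay it lengthwise in the middle of the cork mat; then pack every wedge-shaped pill box flat into the bay, side by side along the bay's longer side and pushed up snugly, each turned head to tail against its neighbour. Also pile all the flat tins squarely on the cork inlay of the tray's deck, lengthwise on it, edges flush, without knocking over or pushing away the other things on the cabinet.

Things in the scene. Friction and masses are not known exactly. Their poses are not given: they have to be found in the camera images.
- tray: fixed low wooden tray, 130 mm along its x, 280 mm along its y; origin: centre of its underside. Its -y part is a rectangular bay, inside 118 mm (x) by 148 mm (y), floor 4 mm up, walls 6 mm thick with tops 18 mm up. Its +y part is a solid deck, 130 mm (x) by 126 mm (y), top 18 mm up.
- bay (a point): centre of the bay's floor, 60 mm to -y of the tray's origin and 4 mm up; axes as the tray's
- deck (a point): centre of a thin 96 x 60 mm cork inlay (long side along the tray's x) that marks where the tins are piled, on top of the deck, 84 mm to +y of the tray's origin and 18 mm up; axes as the tray's
- mat: fixed flat cork mat on the table in front of the tray, 85 mm along its x, 165 mm along its y, 3 mm thick; origin at the centre of its underside
- case: black plastic reading-glasses case, 125 mm along its x, 48 mm along its y, 34 mm high, rounded edges, 0.12 kg; origin at the centre of its underside. It starts lying in the bay, roughly along the tray's y.
- wedge1: white plastic wedge-shaped pill box, 0.12 kg (may be absent): from above a right trapezium 110 mm long (x), 46 mm wide at +x, 22 mm at -x; one side straight at y = -17 mm, the other slants from y = +29 (wide end) to +5 mm. 30 mm high; above the origin a grip block, 14 (x) by 20 mm (y), reaches 54 mm. Origin: underside, mid-length, mid-width; packed head to tail, origins are 34 mm apart.
- wedge1_wide (a point): middle of the wide (+x) end face of wedge1, 15 mm above its underside, at (55, 6, 15) mm in its frame
- wedge2: white plastic wedge-shaped pill box, 0.12 kg (may be absent): from above a right trapezium 110 mm long (x), 46 mm wide at +x, 22 mm at -x; one side straight at y = -17 mm, the other slants from y = +29 (wide end) to +5 mm. 30 mm high; above the origin a grip block, 14 (x) by 20 mm (y), reaches 54 mm. Origin: underside, mid-length, mid-width; packed head to tail, origins are 34 mm apart.
- wedge2_wide (a point): middle of the wide (+x) end face of wedge2, 15 mm above its underside, at (55, 6, 15) mm in its frame
- wedge3: white plastic wedge-shaped pill box, 0.12 kg (may be absent): from above a right trapezium 110 mm long (x), 46 mm wide at +x, 22 mm at -x; one side straight at y = -17 mm, the other slants from y = +29 (wide end) to +5 mm. 30 mm high; above the origin a grip block, 14 (x) by 20 mm (y), reaches 54 mm. Origin: underside, mid-length, mid-width; packed head to tail, origins are 34 mm apart.
- wedge3_wide (a point): middle of the wide (+x) end face of wedge3, 15 mm above its underside, at (55, 6, 15) mm in its frame
- wedge4: white plastic wedge-shaped pill box, 0.12 kg (may be absent): from above a right trapezium 110 mm long (x), 46 mm wide at +x, 22 mm at -x; one side straight at y = -17 mm, the other slants from y = +29 (wide end) to +5 mm. 30 mm high; above the origin a grip block, 14 (x) by 20 mm (y), reaches 54 mm. Origin: underside, mid-length, mid-width; packed head to tail, origins are 34 mm apart.
- wedge4_wide (a point): middle of the wide (+x) end face of wedge4, 15 mm above its underside, at (55, 6, 15) mm in its frame
- tin1: flat closed aluminium plaster tin, 90 mm along its x, 54 mm along its y, 16 mm high, 0.09 kg (may be absent); origin at the centre of its underside
- tin2: flat closed aluminium plaster tin, 90 mm along its x, 54 mm along its y, 16 mm high, 0.09 kg (may be absent); origin at the centre of its underside
- tin3: flat closed aluminium plaster tin, 90 mm along its x, 54 mm along its y, 16 mm high, 0.09 kg (may be absent); origin at the centre of its underside
- tin4: flat closed aluminium plaster tin, 90 mm along its x, 54 mm along its y, 16 mm high, 0.09 kg (may be absent); origin at the centre of its underside
- tweezers: steel tweezers lying flat, 100 mm long; origin on the table at the middle. A bystander.
- comb: black plastic comb lying flat, 120 x 27 mm; origin underneath at the middle. A bystander.
- creamjar: low white cream jar, 60 mm across, 34 mm high; origin at the centre of its underside. A bystander.
- organizer: pink plastic seven-flap pill organizer, 40 mm (x) by 178 mm (y), 25 mm high; origin at the centre of its underside. A bystander.
- bottle: brown glass bottle, 64 mm across, 105 mm high; origin at the centre of its underside. A bystander.
- cup: white ceramic cup, 80 mm across at the rim, 85 mm high; origin at the centre of its underside. A bystander.
There are look-alikes about, which are no part of the job. Several things have the shape of the case; the one meant has the colours described above.

How it is judged:
On the way:
1. the glasses case lies at rest on the cork mat, lengthwise (horizontal distance between case and mat below 0.03 m and angle between the x axis of case and the y axis of mat, either way round below 0.35 rad and height (world z) of case below 0.012 m and angle between case's own z axis and vertical below 0.1 rad and linear speed of case below 0.02 m/s), for 0.2 s.
At the end, for the whole second after the job is handed in: Case on mat: 30 mm, 20 deg. Wedge boxes flat on the bay floor, along its x within 10 deg and 14 mm, each under 43 mm from a neighbour (origins); those under 52 mm apart point opposite ways. Tins flat, 15 mm and 10 deg from the inlay, 8 mm and 7 deg from each other. All at rest (all of step 1 and x of wedge1 in the frame of bay between -0.014 and 0.014 m and y of wedge1 in the frame of bay between -0.064 and 0.064 m and z of each of wedge1, wedge2, wedge3, wedge4 in the frame of bay below 0.006 m and angle between each of wedge1, wedge2, wedge3, wedge4, tin1, tin2, tin3, tin4's own z axis and vertical below 0.08 rad and angle between the x axis of each of wedge1, wedge2, wedge3, wedge4 and the x axis of bay, either way round below 0.17 rad and linear speed of each of wedge1, wedge2, wedge3, wedge4, tin1, tin2, tin3, tin4 below 0.02 m/s and (horizontal distance between wedge1 and wedge2 below 0.043 m or horizontal distance between wedge1 and wedge3 below 0.043 m or horizontal distance between wedge1 and wedge4 below 0.043 m) and x of wedge2 in the frame of bay between -0.014 and 0.014 m and y of wedge2 in the frame of bay between -0.064 and 0.064 m and (horizontal distance between wedge2 and wedge1 below 0.043 m or horizontal distance between wedge2 and wedge3 below 0.043 m or horizontal distance between wedge2 and wedge4 below 0.043 m) and x of wedge3 in the frame of bay between -0.014 and 0.014 m and y of wedge3 in the frame of bay between -0.064 and 0.064 m and (horizontal distance between wedge3 and wedge1 below 0.043 m or horizontal distance between wedge3 and wedge2 below 0.043 m or horizontal distance between wedge3 and wedge4 below 0.043 m) and x of wedge4 in the frame of bay between -0.014 and 0.014 m and y of wedge4 in the frame of bay between -0.064 and 0.064 m and (horizontal distance between wedge4 and wedge1 below 0.043 m or horizontal distance between wedge4 and wedge2 below 0.043 m or horizontal distance between wedge4 and wedge3 below 0.043 m) and (horizontal distance between wedge2 and wedge1 above 0.052 m or (x of wedge2_wide in the frame of bay above 0.03 m and x of wedge1_wide in the frame of bay below -0.03 m) or (x of wedge2_wide in the frame of bay below -0.03 m and x of wedge1_wide in the frame of bay above 0.03 m)) and (horizontal distance between wedge3 and wedge1 above 0.052 m or (x of wedge3_wide in the frame of bay above 0.03 m and x of wedge1_wide in the frame of bay below -0.03 m) or (x of wedge3_wide in the frame of bay below -0.03 m and x of wedge1_wide in the frame of bay above 0.03 m)) and (horizontal distance between wedge3 and wedge2 above 0.052 m or (x of wedge3_wide in the frame of bay above 0.03 m and x of wedge2_wide in the frame of bay below -0.03 m) or (x of wedge3_wide in the frame of bay below -0.03 m and x of wedge2_wide in the frame of bay above 0.03 m)) and (horizontal distance between wedge4 and wedge1 above 0.052 m or (x of wedge4_wide in the frame of bay above 0.03 m and x of wedge1_wide in the frame of bay below -0.03 m) or (x of wedge4_wide in the frame of bay below -0.03 m and x of wedge1_wide in the frame of bay above 0.03 m)) and (horizontal distance between wedge4 and wedge2 above 0.052 m or (x of wedge4_wide in the frame of bay above 0.03 m and x of wedge2_wide in the frame of bay below -0.03 m) or (x of wedge4_wide in the frame of bay below -0.03 m and x of wedge2_wide in the frame of bay above 0.03 m)) and (horizontal distance between wedge4 and wedge3 above 0.052 m or (x of wedge4_wide in the frame of bay above 0.03 m and x of wedge3_wide in the frame of bay below -0.03 m) or (x of wedge4_wide in the frame of bay below -0.03 m and x of wedge3_wide in the frame of bay above 0.03 m)) and horizontal distance between each of tin1, tin2, tin3, tin4 and deck below 0.015 m and angle between the x axis of each of tin1, tin2, tin3, tin4 and the x axis of deck, either way round below 0.17 rad and horizontal distance between each of tin2, tin3, tin4 and tin1 below 0.008 m and angle between the x axis of each of tin2, tin3, tin4 and the x axis of tin1, either way round below 0.12 rad and horizontal distance between each of tin3, tin4 and tin2 below 0.008 m and angle between the x axis of each of tin3, tin4 and the x axis of tin2, either way round below 0.12 rad and horizontal distance between tin4 and tin3 below 0.008 m and angle between the x axis of tin4 and the x axis of tin3, either way round below 0.12 rad); the robot touches nothing.
It fails at once if one of these is knocked over or shifted by more than 60 mm: tweezers, comb, creamjar (distance of any of tweezers, comb, creamjar from where it was at the start of the episode above 0.06 m or angle between any of tweezers, comb, creamjar's own z axis and vertical above 0.7 rad).
It fails at once if one of these is knocked over or shifted by more than 60 mm: organizer, bottle, cup (distance of any of organizer, bottle, cup from where it was at the start of the episode above 0.06 m or angle between any of organizer, bottle, cup's own z axis and vertical above 0.7 rad).
Of wedge1, wedge2, wedge3, wedge4 only 3 to 4 are there at a start; the rules pass over those that are not, and their reading is None.
Of tin1, tin2, tin3, tin4 only 3 to 4 are there at a start; the rules pass over those that are not, and their reading is None.
At some moment in a run one of wedge1, wedge2, wedge3, wedge4, tin1, tin2, tin3, tin4 may be knocked a few centimetres aside while the robot is not near it.
Once in a run the grip may slacken for a moment while it holds something.
It also fails if it takes over 208 s, if anything falls off the work surface, if the arm or the gripper's body presses on something with over 40 N, if the wrist force passes 120 N, or if a joint passes its speed limit or range.

ROBOT

A 7-joint arm with a two-finger parallel gripper is mounted at the origin on the work surface. World frame = base frame: x ahead of the robot, y to its left, z up, the work surface at z = 0. Lengths are in m, angles in rad, forces in N, time in s.
With the tool pointing down it reaches from about 0.4 to 0.925 m from the base axis. Payload 4.1 kg.
Tool frame: the origin (TCP) lies at the very end of the fingers, on their centre line; the grasp point (between the pads) lies 19 mm behind it; z points along the fingers, y is the direction in which the jaws open and shut (so a half turn about z gives the same grasp; the last joint's range is limited). The gripper opens to 85 mm and grips with 20 to 120 N. Pads are 22 mm wide; open, the fingers measure 114 mm over their backs; the gripper's body (76 mm by 85 mm) begins 54 mm behind the grasp point. The pads swing forward as they close: fully open they stand 13 mm farther back than shut.
Start: joints at [-1.387, 0.398, 0.045, 1.537, -0.019, 1.207, -0.051], TCP at [0.181, 0.624, 0.231] pointing down, gripper open.
Joint ranges: [-2.82, 2.82], [-0.49, 2.23], [-1.37, 1.46], [0, 2.46], [-1.36, 4.5], [0.23, 2], [-2.94, 2.94]. Speed limits (rad/s): [2.57, 2.57, 3.14, 3.14, 3.14, 3.14, 3.14].

INTERFACE

Orientations are given as a unit quaternion [x, y, z, w].
In Python, from rig import r, viewer, order gives the robot as it stands.
- The arm moves only by the shell command python3 -m crank 'ROWS'. ROWS is JSON, a list of rows, each a list of 3 entries, a list of its own where there are three numbers: the finger opening in m, from 0 to 0.0854, then the shift along the tool's x, y, z in m, then the turn, a rotation vector about the tool's x, y, z in rad. In form: [[jaw, [tx, ty, tz], [wx, wy, wz]], ...]. A call has 1 to 20 rows; each row is the pose to reach, as a shift and turn from the pose commanded when the call began, along the tool's axes at that moment; what a row does not reach only later rows make up. A row lasts 1/10 s, in which the tool goes at most 50 mm and 8.59 degrees, less where a joint would pass 70% of its speed; a pose out of reach is approached as far as the arm can. A call with a gripper value outside its range is refused whole. The fingers move at their own pace and stop on an object; the grip force is fixed at half the most. Time passes only in rows, so rows that repeat a pose let the fingers close. It gives the time, the measured TCP pose, the force and the opening at its end, in the units of the state.
- r.observe(): the state, without advancing time (a new reading comes with each control period).
- viewer.grab_frame(name): name is "side" or "top"; returns a dict with "img" (384x512x3 uint8, red, green, blue), "intrinsics" (3x3 intrinsics, pixels), "rvec" (rotation vector, rad) and "tvec" (3), from world to camera coordinates, as OpenCV has them. Camera axes: x right, y down, z forward; pixel columns grow to the right and rows downward; lengths in m; the calibration is good to about 2 mm. A picture is of the moment at which its call begins. There is no depth.
- order.sign_off(): hands the job in, once; it reports no verdict.
The state is a dict: "t": time; "qpos": joint angles; "qvel": joint speeds; "joint_torque": joint torques, N m; "eef_pos": TCP position; "orientation": TCP orientation; "contact_force": force on the tool from outside, world axes, zero at the start; "moment": the same for the moment, N m; "finger_gap": finger opening in m.
Only numpy, scipy, OpenCV 4.12 (cv2) and the standard library are available. Lean on these libraries where they do the work, as an engineer would, in place of code of your own. Each camera call takes 0.05 s, during which the arm holds its last target.

## Working session

There is one attempt and no reset: what is moved stays moved. The work goes in short steps, Python scripts to look and compute and a shell command to move; the robot and the scene stay as the last step left them, time stands still between calls to the robot, and variables do not carry over. Pictures are saved under pics/ and viewed, and the job is handed in when it is done.

```bash
ls; mkdir -p pics; cat > h.py <<'E'
import numpy as np, cv2
from rig import r, viewer, order
def grab(n,save=None):
    f=viewer.grab_frame(n)
    if save: cv2.imwrite('pics/'+save+'.png',cv2.cvtColor(f['img'],cv2.COLOR_RGB2BGR))
    return f
E
python3 - <<'E'
from h import *
print(r.observe())
for n in('side','top'):
    f=grab(n,n+'0'); R=cv2.Rodrigues(np.array(f['rvec'],float))[0]; print(n,f['intrinsics'],R,-R.T@np.array(f['tvec']).ravel())
    im=cv2.resize(f['img'],(800,600),interpolation=cv2.INTER_CUBIC)
    cv2.imwrite('pics/%s0b.png'%n,im[:,:,::-1])
E
```

```text
pics
{'t': 0.0, 'qpos': array([-1.3869969 ,  0.39917508,  0.04503563,  1.53785481, -0.01867609,
        1.20690129, -0.05067634]), 'qvel': array([-3.43011940e-04, -8.32461891e-04, -6.07277671e-05, -1.33800926e-03,
        9.02387610e-04, -2.66996917e-03, -3.97539861e-04]), 'joint_torque': array([-1.40975303e-04, -4.75118351e+01,  1.36458300e+00, -2.54228944e+01,
        1.15853042e-02,  9.37843550e-03,  1.75051508e-05]), 'eef_pos': array([0.18119239, 0.62358732, 0.23028565]), 'orientation': array([ 1.40858106e-01,  9.90029330e-01, -9.57061364e-04, -5.77676994e-05]), 'contact_force': array([0.58927645, 0.31424559, 0.14447087]), 'moment': array([0.00282087, 0.00816699, 0.00659142]), 'finger_gap': 0.08559389366414163}
side [[470.18104928   0.         257.1470631 ]
 [  0.         470.18104928 193.63237383]
 [  0.           0.           1.        ]] [[ 0.99644581 -0.08255282 -0.01675678]
 [-0.06294521 -0.59751297 -0.79938486]
 [ 0.05597908  0.79759845 -0.6005856 ]] [ 0.43420112 -1.12614657  0.90645438]
top [[368.00687925   0.         254.51498596]
 [  0.         368.00687925 194.29957929]
 [  0.           0.           1.        ]] [[ 0.01870843 -0.99972778  0.01394152]
 [-0.99128761 -0.02036521 -0.13013121]
 [ 0.13037971 -0.01138551 -0.99139876]] [0.36069859 0.00990653 1.09120072]
```

View pics/top0b.png

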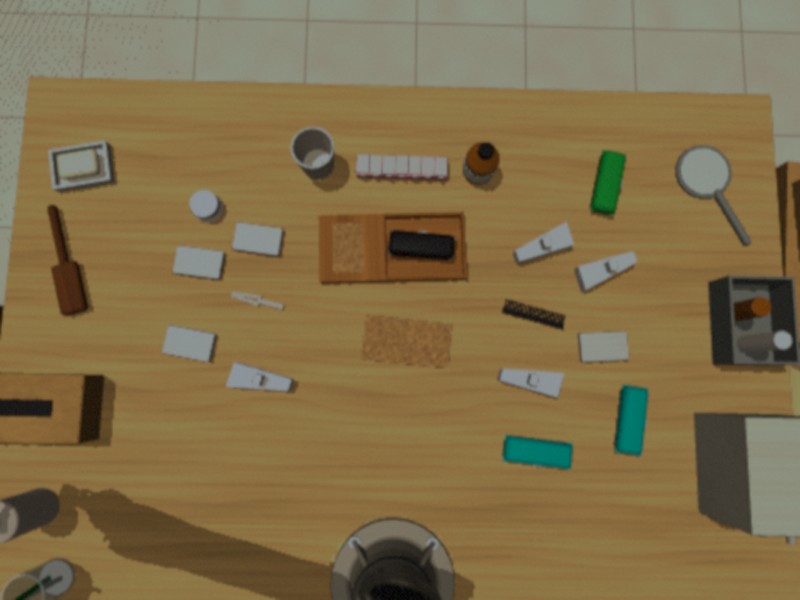

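View pics/side0b.png

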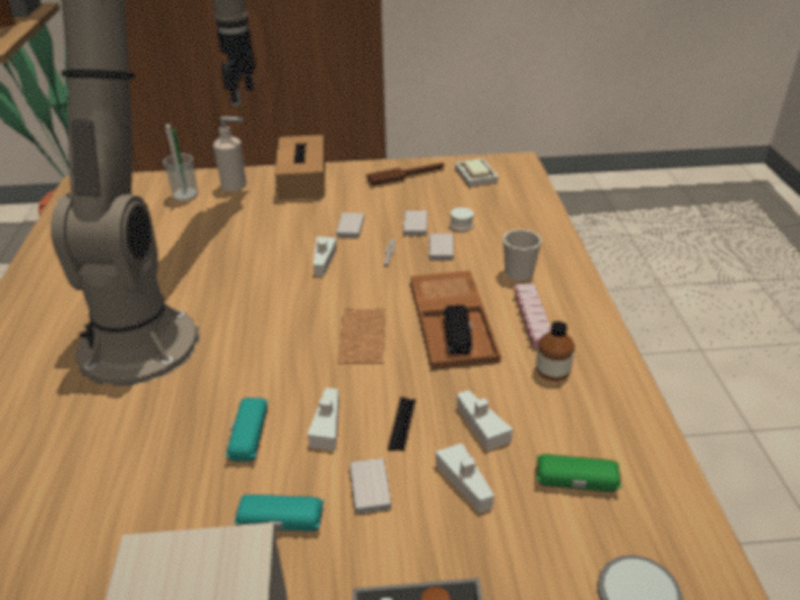

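The candidates for the case, as pixels in the 800x600 top view: black box in the bay (422,245), green box (608,182), teal boxes (538,452) and (632,420). The description calls for black, lying in the bay, so I choose (422,245). I count four wedges at (545,244), (606,270), (532,382) and (260,379), and four tins at (258,239), (199,263), (189,343) and (603,347). Next I check a close crop and measure.

```bash
python3 - <<'E'
import cv2,numpy as np
im=cv2.imread('pics/top0.png')
c=lambda x0,y0,x1,y1,s:cv2.resize(im[y0:y1,x0:x1],None,fx=s,fy=s,interpolation=cv2.INTER_CUBIC)
cv2.imwrite('pics/c1.png',c(195,130,305,240,5))
a=c(100,140,200,260,4); b=c(310,135,420,255,4)
cv2.imwrite('pics/c2.png',np.hstack([a,b])[:, :800])
E
```

```text
(no output)
```

View pics/c1.png

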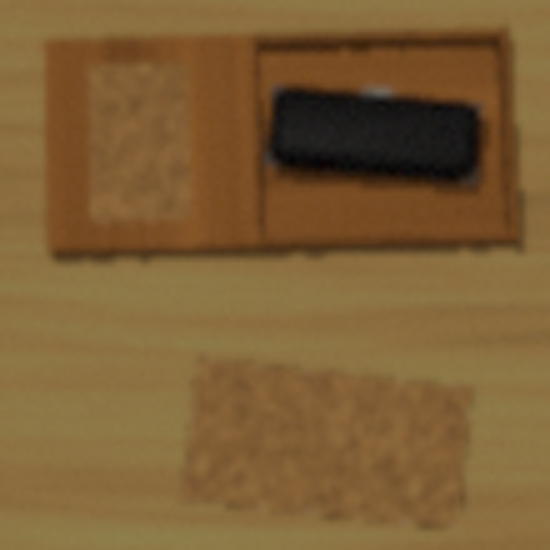

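View pics/c2.png

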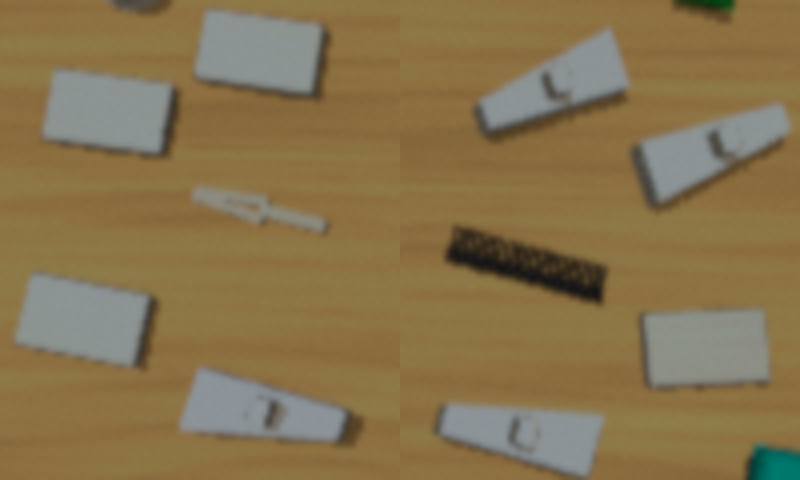

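```bash
cat >> h.py <<'E'
def ray(f,uv,z):
    R=cv2.Rodrigues(np.array(f['rvec'],float))[0]; t=np.array(f['tvec'],float).ravel(); C=-R.T@t
    uv=np.atleast_2d(uv).astype(float); d=np.c_[uv,np.ones(len(uv))]@np.linalg.inv(np.array(f['intrinsics'])).T@R
    return (C+d*((z-C[2])/d[:,2])[:,None])[:,:2]
def proj(f,P):
    return cv2.projectPoints(np.atleast_2d(P).astype(float),np.array(f['rvec'],float),np.array(f['tvec'],float),np.array(f['intrinsics']),None)[0][:,0]
def white(f,s=4):
    g=cv2.resize(f['img'],None,fx=s,fy=s,interpolation=cv2.INTER_CUBIC); g=cv2.GaussianBlur(g,(0,0),1.5)
    h=cv2.cvtColor(g,cv2.COLOR_RGB2HSV)
    return ((h[:,:,1]<60)&(h[:,:,2]>105)).astype(np.uint8)*255,g,h
def up2px(p,s=4): return (np.asarray(p,float)+.5)/s-.5
E
python3 - <<'E'
from h import *
f=grab('top'); m,g,h=white(f)
n,l,st,ce=cv2.connectedComponentsWithStats(m)
for i in range(1,n):
    if st[i,4]<1500: continue
    c=up2px(ce[i]); mm=l==i
    print(i,st[i,4],c.round(1),ray(f,c,.016)[0].round(3),'rgb',np.median(g[mm],0),'hsv',np.median(h[mm],0))
# edges around a tin
for p in [(386,222),(165,153),(310,100)]:
    print([tuple(f['img'][p[1],x]) for x in range(p[0]-24,p[0]+24,3)])
E
```

```text
1 482784 [258.1  32. ] [ 1.014 -0.004] rgb [140. 140. 122.] hsv [ 30.  33. 140.]
2 3414 [201.1  97.8] [0.795 0.166] rgb [119. 118. 107.] hsv [ 27.  25. 120.]
3 11220 [ 50.3 105.1] [0.761 0.619] rgb [135. 136. 125.] hsv [ 47.  17. 138.]
6 11865 [450.5 108.9] [ 0.778 -0.598] rgb [138. 146. 138.] hsv [ 60.  14. 146.]
10 11643 [256.7 105.7] [ 0.774 -0.004] rgb [140. 139. 135.] hsv [ 30.   9. 140.]
11 4065 [129.6 129.8] [0.69  0.376] rgb [140. 147. 153.] hsv [102.  22. 153.]
12 8359 [164.1 152.3] [0.623 0.27 ] rgb [140. 147. 146.] hsv [ 83.  12. 147.]
13 6703 [349.6 155. ] [ 0.627 -0.285] rgb [140. 146. 147.] hsv [ 94.  15. 147.]
15 8552 [126.2 167.3] [0.575 0.379] rgb [140. 147. 146.] hsv [ 83.  12. 147.]
16 6908 [387.  171.6] [ 0.579 -0.397] rgb [140. 146. 146.] hsv [ 90.  14. 146.]
17 2016 [163.  191.5] [0.505 0.267] rgb [137. 132. 117.] hsv [ 23.  36. 137.]
18 9042 [120.  219.3] [0.421 0.387] rgb [140. 147. 146.] hsv [ 86.  12. 147.]
19 8813 [386.2 221.4] [ 0.43 -0.39] rgb [140. 143. 134.] hsv [ 40.  18. 143.]
20 1633 [500.4 217.2] [ 0.449 -0.729] rgb [138. 145. 145.] hsv [ 90.  13. 1
[... 1908 characters left out ...]
.uint8(110), np.uint8(73)), (np.uint8(140), np.uint8(111), np.uint8(64)), (np.uint8(139), np.uint8(112), np.uint8(65)), (np.uint8(140), np.uint8(110), np.uint8(64)), (np.uint8(99), np.uint8(75), np.uint8(50)), (np.uint8(95), np.uint8(52), np.uint8(14)), (np.uint8(94), np.uint8(53), np.uint8(15)), (np.uint8(40), np.uint8(23), np.uint8(8)), (np.uint8(15), np.uint8(12), np.uint8(9)), (np.uint8(26), np.uint8(18), np.uint8(13)), (np.uint8(76), np.uint8(44), np.uint8(15)), (np.uint8(101), np.uint8(71), np.uint8(33)), (np.uint8(140), np.uint8(110), np.uint8(64)), (np.uint8(140), np.uint8(111), np.uint8(63)), (np.uint8(141), np.uint8(112), np.uint8(65)), (np.uint8(140), np.uint8(111), np.uint8(63))]
```

```bash
cat >> h.py <<'E'
import itertools
WM=np.array([[55,-17],[55,29],[-55,5],[-55,-17]])/1e3
TM=np.array([[45,-27],[45,27],[-45,27],[-45,-27]])/1e3
def rigid(M,P):
    a,b=M.mean(0),P.mean(0); U,S,V=np.linalg.svd((M-a).T@(P-b)); R=V.T@np.diag([1,np.linalg.det(V.T@U.T)])@U.T
    t=b-R@a; return R,t,np.sqrt(((M@R.T+t-P)**2).sum(1).mean())
def fitpoly(M,P):
    best=None
    for k in range(4):
        for q in (P,P[::-1]):
            R,t,e=rigid(M,np.roll(q,k,0))
            if best is None or e<best[3]-1e-9: best=(t[0],t[1],np.arctan2(R[1,0],R[0,0]),e)
    return best
def quad(mask):
    cn=max(cv2.findContours(mask,cv2.RETR_EXTERNAL,cv2.CHAIN_APPROX_NONE)[0],key=cv2.contourArea); hu=cv2.convexHull(cn)
    for e in np.linspace(.01,.12,60):
        a=cv2.approxPolyDP(hu,e*cv2.arcLength(hu,True),True)
        if len(a)==4: break
    a=a[:,0].astype(float); out=[]; H=cn[:,0].astype(float)
    L=[]
    for i in range(4):  # refine each side with a line fit
        p,q=a[i],a[(i+1)%4]; d=(q-p)/np.linalg.norm(q-p); s=(H-p)@d; w=np.abs((H-p)@np.array([-d[1],d[0]]))
        k=(s>.12*np.linalg.norm(q-p))&(s<.88*np.linalg.norm(q-p))&(w<5)
        v=cv2.fitLine(H[k].astype(np.float32),cv2.DIST_HUBER,0,.01,.01).ravel(); L.append(v)
    for i in range(4):
        v,w=L[i-1],L[i]; A=np.array([[v[0],-w[0]],[v[1],-w[1]]]); x=np.linalg.solve(A,w[2:]-v[2:]); out.append(v[2:]+x[0]*v[:2])
    return np.array(out)
def scan(f,near=None,zt=.016,zw=.030):
    """all white pieces: ('tin'|'wedge', x,y,yaw deg, rms mm)"""
    m,g,h=white(f); n,l,st,ce=cv2.connectedComponentsWithStats(m); res=[]
    for i in range(1,n):
        if not 5500<st[i,4]<13000: continue
        p=ray(f,up2px(ce[i]),.02)[0]
        if not(.25<p[0]<.74 and abs(p[1])<.56): continue
        try: Q=up2px(quad((l==i).astype(np.uint8)*255))
        except Exception as e: print('fail',p,e); continue
        a=fitpoly(TM,ray(f,Q,zt)); b=fitpoly(WM,ray(f,Q,zw))
        k,z=('tin',a) if a[3]<b[3] else ('wedge',b)
        res.append((k,z[0],z[1],np.degrees(z[2]),z[3]*1e3,a[3]*1e3,b[3]*1e3))
    return res
E
python3 - <<'E'
from h import *
f=grab('top')
for s in scan(f): print(s[0],np.round(s[1:4],4),np.round(s[4:],1))
s=4;g=cv2.resize(f['img'],None,fx=s,fy=s,interpolation=cv2.INTER_CUBIC);h=cv2.cvtColor(g,cv2.COLOR_RGB2HSV)
print('deck',g[640,830],g[640,920],'wood',g[800,800],'floor',g[690,1150])
m=((g[:,:,0]<118)&(h[:,:,1]>80)).astype(np.uint8)*255
m[:, :780]=0;m[:,1220:]=0;m[:530]=0;m[740:]=0
m=cv2.morphologyEx(m,cv2.MORPH_CLOSE,np.ones((25,25)));m=cv2.morphologyEx(m,cv2.MORPH_OPEN,np.ones((9,9)))
Q=up2px(quad(m));print('traypx',Q.round(1)); P=ray(f,Q,.018);print(P.round(4))
M=np.array([[65,-140],[65,140],[-65,140],[-65,-140]])/1e3; t=fitpoly(M,P);print('tray',t[0],t[1],np.degrees(t[2]),t[3])
c=lambda L:np.array(L)/5-.4+np.array([195,130])
P=ray(f,c([(88,65),(188,68),(190,220),(90,222)]),.018);print('inlay',P.mean(0),P.round(4))
P=ray(f,c([(258,42),(500,38),(508,240),(262,247)]),.018);print('bay',P.mean(0),P.round(4))
P=ray(f,c([(200,357),(470,383),(455,525),(185,500)]),.003);print('mat',P.mean(0),P.round(4))
m=(h[:,:,2]<50).astype(np.uint8)*255; m[:, :990]=0;m[:,1170:]=0;m[:590]=0;m[670:]=0
m=cv2.morphologyEx(m,cv2.MORPH_OPEN,np.ones((15,15)))
rc=cv2.minAreaRect(max(cv2.findContours(m,0,1)[0],key=cv2.contourArea)); B=ray(f,up2px(cv2.boxPoints(rc)),.030)
print('case',B.mean(0),B.round(4))
E
```

```text
tin [ 0.623   0.2695 82.9058] [ 1.2  1.2 16.3]
wedge [  0.6205  -0.2757 -71.6712] [ 0.8 16.2  0.8]
tin [ 0.575   0.3791 83.2823] [ 1.4  1.4 16.7]
wedge [  0.5785  -0.398  106.6159] [ 1. 16.  1.]
tin [ 0.4209  0.3873 79.9844] [ 1.3  1.3 16.6]
tin [ 0.43   -0.3901 93.7315] [ 0.9  0.9 16. ]
wedge [ 0.3566  0.2481 74.6609] [ 1.2 15.7  1.2]
wedge [   0.3647   -0.248  -105.503 ] [ 1.3 16.1  1.3]
deck [122  76  34] [135  98  55] wood [141 115  65] floor [117  73  35]
traypx [[295.9 135.5]
 [300.1 179.6]
 [211.4 181.9]
 [206.  137.6]]
[[ 0.6827 -0.1237]
 [ 0.5486 -0.1368]
 [ 0.536   0.1255]
 [ 0.6703  0.146 ]]
tray 0.6094221920176467 0.002792395136024757 3.5412571024498787 0.008859205991931527
inlay [0.60802142 0.09516621] [[0.6552 0.1271]
 [0.6547 0.0673]
 [0.5623 0.0636]
 [0.5598 0.1227]]
bay [ 0.61261287 -0.04959148] [[ 0.6717  0.0257]
 [ 0.6775 -0.1197]
 [ 0.5543 -0.125 ]
 [ 0.547   0.0207]]
mat [ 0.43410487 -0.02045529] [[ 0.4825  0.0562]
 [ 0.4702 -0.1046]
 [ 0.3861 -0.0963]
 [ 0.3977  0.0629]]
case [ 0.61252003 -0.04482441] [[ 0.591   0.0175]
 [ 0.6401  0.0152]
 [ 0.6341 -0.1075]
 [ 0.5849 -0.1045]]
```

```bash
python3 - <<'E'
import cv2,numpy as np
im=cv2.imread('pics/top0.png')
c=cv2.resize(im[130:190,200:304],None,fx=7.5,fy=7.5,interpolation=cv2.INTER_CUBIC)
cv2.imwrite('pics/c3.png',cv2.convertScaleAbs(c,alpha=1.8))
im=cv2.imread('pics/side0.png')
c=cv2.resize(im[165:240,255:325],None,fx=8,fy=8,interpolation=cv2.INTER_CUBIC)
cv2.imwrite('pics/c4.png',cv2.convertScaleAbs(c,alpha=1.5))
E
```

```text
(no output)
```

View pics/c3.png

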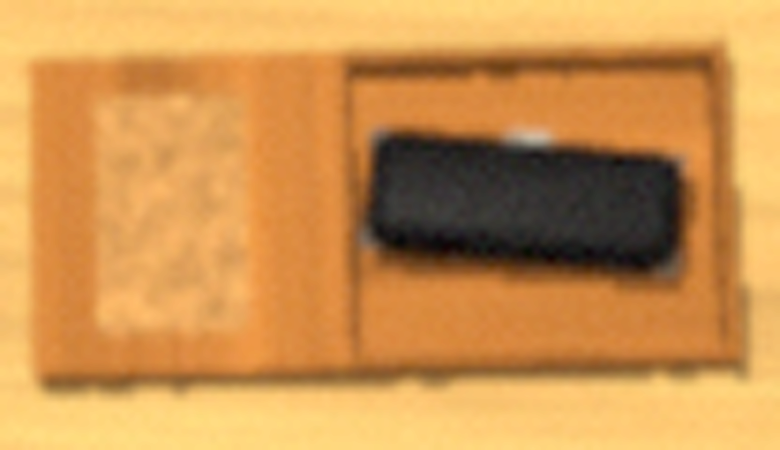

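View pics/c4.png

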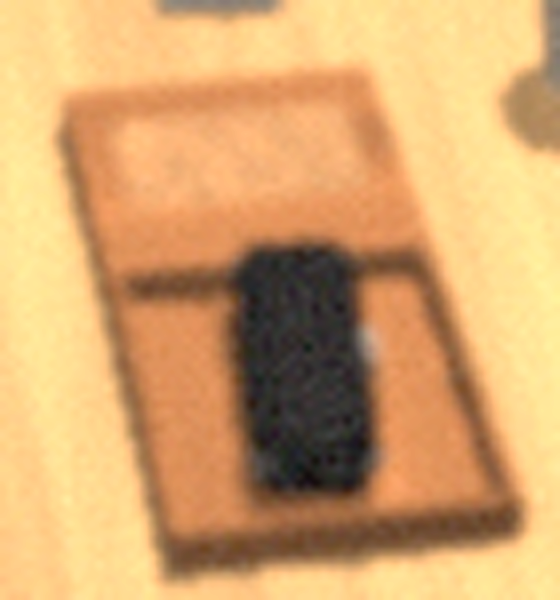

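```bash
python3 - <<'E'
from h import *
M=np.array([[65,-140],[65,140],[-65,140],[-65,-140]])/1e3
for n,L,o,s in(('top',[(30,60),(723,44),(740,360),(40,376)],(200,130),7.5),('side',[(65,97),(368,68),(520,510),(168,540)],(255,165),8)):
    f=grab(n); P=ray(f,(np.array(L)+.5)/s-.5+np.array(o),.018); t=fitpoly(M,P); print(n,P.round(4).tolist(),np.round(t,4),np.degrees(t[2]))
    a=t[2]; R=np.array([[np.cos(a),-np.sin(a)],[np.sin(a),np.cos(a)]])
    print('bay',(R@[0,-.06]+t[:2]).round(4),'deck',(R@[0,.084]+t[:2]).round(4))
f=grab('top')
P=ray(f,(np.array([(95,93),(245,93),(250,332),(98,332)])+.5)/7.5-.5+[200,130],.018);print('inlay',P.mean(0))
R=cv2.Rodrigues
E
```

```text
top [[0.6701, 0.1534], [0.683, -0.1238], [0.5545, -0.1311], [0.5423, 0.1448]] [ 6.1250e-01  1.0800e-02 -3.0932e+00  2.0000e-03] -177.22917752411536
bay [0.6096 0.0708] deck [ 0.6166 -0.0731]
side [[0.5429, 0.1447], [0.6703, 0.1523], [0.6807, -0.1292], [0.554, -0.1325]] [ 6.1200e-01  8.8000e-03 -3.1025e+00  1.8000e-03] -177.76121028123978
bay [0.6096 0.0688] deck [ 0.6153 -0.0751]
inlay [0.60941247 0.0949111 ]
```

```bash
cat >> h.py <<'E'
from scipy.spatial.transform import Rotation as Ro
def way(*W):
    """W: (x,y,z,phi deg of tool y) -> prints shift & turn in tool axes from present pose"""
    s=r.observe(); p=np.array(s['eef_pos']); R=Ro.from_quat(s['orientation'])
    y=R.as_matrix()[:,1]; ph0=np.degrees(np.arctan2(y[1],y[0]))
    print('t %.1f at'%s['t'],p.round(4),'phi %.1f'%ph0,'gap %.4f'%s['finger_gap'],'q7 %.2f'%s['qpos'][6],'F',np.round(s['contact_force'],1))
    for x,yy,z,ph in W:
        a=np.radians(ph); ty=np.array([np.cos(a),np.sin(a),0]); tz=np.array([0,0,-1.]); T=Ro.from_matrix(np.c_[np.cross(ty,tz),ty,tz])
        print('  ->',(x,yy,z,ph),'shift',R.inv().apply(np.array([x,yy,z])-p).round(4).tolist(),'turn',(R.inv()*T).as_rotvec().round(3).tolist())
E
python3 - <<'E'
from h import *
way((.6125,-.0448,.20,-2.8),(.6125,-.0448,.06,-2.8))
E
```

```text
t 0.3 at [0.1813 0.6241 0.2311] phi 73.8 gap 0.0854 q7 -0.05 F [ 0.7 -0.2  0.1]
  -> (0.6125, -0.0448, 0.2, -2.8) shift [-0.6007, -0.522, 0.0313] turn [-0.0, 0.0, 1.337]
  -> (0.6125, -0.0448, 0.06, -2.8) shift [-0.6007, -0.522, 0.1713] turn [-0.0, 0.0, 1.337]
```

```bash
python3 -m crank '[[0.075,[-0.6007,-0.522,0.0313],[0,0,1.337]],[0.075,[-0.6007,-0.522,0.0313],[0,0,1.337]],[0.075,[-0.6007,-0.522,0.0313],[0,0,1.337]],[0.075,[-0.6007,-0.522,0.0313],[0,0,1.337]],[0.075,[-0.6007,-0.522,0.0313],[0,0,1.337]],[0.075,[-0.6007,-0.522,0.0313],[0,0,1.337]],[0.075,[-0.6007,-0.522,0.0313],[0,0,1.337]],[0.075,[-0.6007,-0.522,0.0313],[0,0,1.337]],[0.075,[-0.6007,-0.522,0.0313],[0,0,1.337]],[0.075,[-0.6007,-0.522,0.0313],[0,0,1.337]],[0.075,[-0.6007,-0.522,0.0313],[0,0,1.337]],[0.075,[-0.6007,-0.522,0.0313],[0,0,1.337]],[0.075,[-0.6007,-0.522,0.0313],[0,0,1.337]],[0.075,[-0.6007,-0.522,0.0313],[0,0,1.337]],[0.075,[-0.6007,-0.522,0.0313],[0,0,1.337]],[0.075,[-0.6007,-0.522,0.0313],[0,0,1.337]],[0.075,[-0.6007,-0.522,0.0313],[0,0,1.337]],[0.075,[-0.6007,-0.522,0.0313],[0,0,1.337]],[0.075,[-0.6007,-0.522,0.0313],[0,0,1.337]],[0.075,[-0.6007,-0.522,0.0313],[0,0,1.337]]]'; python3 - <<'E'
from h import *
way((.6125,-.0448,.06,-2.8))
grab('side','s1')
E
```

```text
t: 2.35
eef_pos: [0.6123, -0.0425, 0.2]
orientation: [0.723, 0.691, 0.0, -0.001]
contact_force: [-0.1, 0.2, 0.5]
finger_gap: 0.0751
t 2.4 at [ 0.6123 -0.0425  0.2   ] phi -2.6 gap 0.0751 q7 0.18 F [-0.1  0.2  0.5]
  -> (0.6125, -0.0448, 0.06, -2.8) shift [-0.0024, 0.0004, 0.14] turn [-0.0, -0.001, 0.003]
```

```bash
python3 -m crank '[[0.075,[0,0,0.05],[0,0,0]],[0.075,[0,0,0.1],[0,0,0]],[0.075,[0,0,0.14],[0,0,0]],[0.075,[0,0,0.165],[0,0,0]],[0.075,[0,0,0.184],[0,0,0]],[0.075,[0,0,0.184],[0,0,0]],[0.03,[0,0,0.184],[0,0,0]],[0.03,[0,0,0.184],[0,0,0]],[0.03,[0,0,0.184],[0,0,0]],[0.03,[0,0,0.184],[0,0,0]],[0.03,[0,0,0.184],[0,0,0]],[0.03,[0,0,0.184],[0,0,0]]]'
```

```text
t: 3.6
eef_pos: [0.6143, -0.0445, 0.018]
orientation: [0.724, 0.69, 0.001, 0.001]
contact_force: [0.0, 0.2, 6.5]
finger_gap: 0.0464
```

```bash
python3 -m crank '[[0.03,[0,0,-0.05],[0,0,0]],[0.03,[0,0,-0.1],[0,0,0]],[0.03,[0,0,-0.1],[0,0,0]],[0.03,[0,0,-0.1],[0,0,0]]]';python3 - <<'E'
from h import *
way((.434,-.0205,.115,-4.3),(.434,-.0205,.0205,-4.3))
E
```

```text
t: 4.0
eef_pos: [0.6133, -0.0445, 0.1175]
orientation: [0.724, 0.69, 0.001, 0.001]
contact_force: [-0.1, 0.2, -1.9]
finger_gap: 0.0469
t 4.0 at [ 0.6133 -0.0445  0.1175] phi -2.8 gap 0.0469 q7 0.23 F [-0.1  0.2 -1.9]
  -> (0.434, -0.0205, 0.115, -4.3) shift [0.0152, -0.1803, 0.002] turn [0.003, -0.001, 0.026]
  -> (0.434, -0.0205, 0.0205, -4.3) shift [0.0151, -0.1806, 0.0965] turn [0.003, -0.001, 0.026]
```

```bash
python3 -m crank '[[0.03,[0.005,-0.05,0],[0,0,0]],[0.03,[0.01,-0.1,0],[0,0,0.026]],[0.03,[0.015,-0.15,0],[0,0,0.026]],[0.03,[0.015,-0.18,0],[0,0,0.026]],[0.03,[0.015,-0.18,0.04],[0,0,0.026]],[0.03,[0.015,-0.18,0.08],[0,0,0.026]],[0.03,[0.015,-0.18,0.098],[0,0,0.026]],[0.03,[0.015,-0.18,0.098],[0,0,0.026]],[0.03,[0.015,-0.18,0.098],[0,0,0.026]],[0.07,[0.015,-0.18,0.098],[0,0,0.026]],[0.07,[0.015,-0.18,0.098],[0,0,0.026]],[0.07,[0.015,-0.18,0.098],[0,0,0.026]],[0.07,[0.015,-0.18,0.08],[0,0,0.026]],[0.07,[0.015,-0.18,0.04],[0,0,0.026]],[0.07,[0.015,-0.18,-0.01],[0,0,0.026]],[0.07,[0.015,-0.18,-0.06],[0,0,0.026]],[0.07,[0.015,-0.18,-0.1],[0,0,0.026]],[0.07,[0.015,-0.18,-0.1],[0,0,0.026]]]';python3 - <<'E'
from h import *
way((.43,-.3901,.2,3.7),(.43,-.3901,.1,3.7))
f=grab('top')
for s in scan(f): print(s[0],np.round(s[1:4],4),np.round(s[4:],1))
cv2.imwrite('pics/t2.png',cv2.resize(f['img'],(800,600))[:,:,::-1])
f=grab('side')
cv2.imwrite('pics/s2.png',cv2.resize(f['img'],(800,600))[:,:,::-1])
E
```

```text
t: 5.8
eef_pos: [0.4376, -0.0206, 0.2215]
orientation: [0.733, 0.68, 0.006, 0.002]
contact_force: [-0.0, 0.3, 0.9]
finger_gap: 0.0703
t 5.8 at [ 0.4376 -0.0206  0.2215] phi -4.3 gap 0.0703 q7 -0.11 F [-0.   0.3  0.9]
  -> (0.43, -0.3901, 0.2, 3.7) shift [-0.3691, 0.0197, 0.0197] turn [0.012, -0.005, -0.139]
  -> (0.43, -0.3901, 0.1, 3.7) shift [-0.3697, 0.0186, 0.1197] turn [0.012, -0.005, -0.139]
tin [ 0.6227  0.2694 83.0586] [ 1.   1.  16.3]
wedge [  0.6203  -0.2756 -71.7482] [ 0.9 16.3  0.9]
tin [ 0.5748  0.379  83.4069] [ 1.2  1.2 16.6]
wedge [  0.5784  -0.3979 106.673 ] [ 1.2 16.1  1.2]
wedge [ 4.906000e-01 -1.357000e-01  1.760319e+02] [22.4 35.4 22.4]
wedge [ 5.562000e-01  1.610000e-02 -1.776397e+02] [103.1 114.2 103.1]
tin [ 0.4209  0.3872 79.9064] [ 1.2  1.2 16.5]
tin [ 0.43   -0.39   93.8578] [ 0.8  0.8 15.9]
wedge [ 0.3566  0.248  74.6699] [ 1.2 15.7  1.2]
wedge [   0.3659   -0.2496 -104.3422] [ 3.8 16.5  3.8]
```

View pics/s2.png

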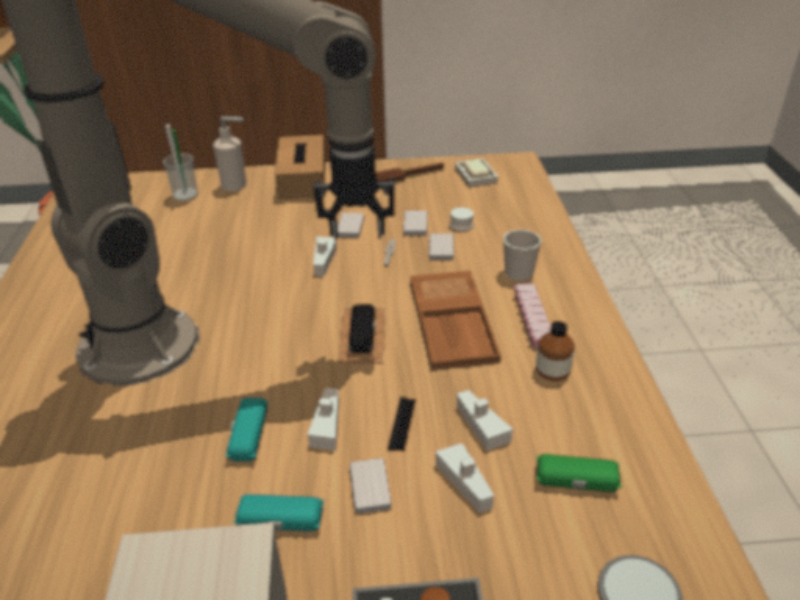

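View pics/t2.png

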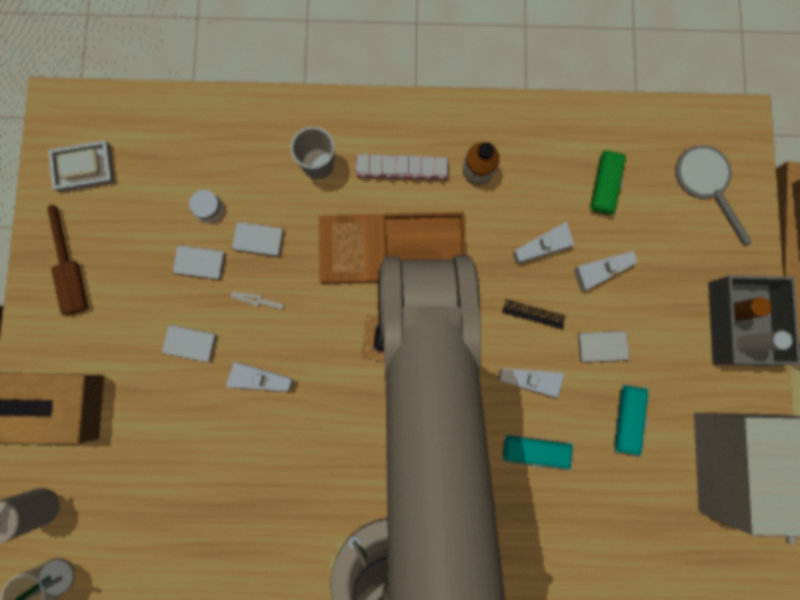

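The case lies on the mat (side view, 362,328 at 800 px). Next is the wedge at (0.62,-0.276).

```bash
python3 - <<'E'
from h import *
way((.6205,-.2757,.13,-71.7))
E
```

```text
t 5.9 at [ 0.4339 -0.0205  0.2168] phi -4.3 gap 0.0700 q7 -0.11 F [-0.5 -0.3 -0.9]
  -> (0.6205, -0.2757, 0.13, -71.7) shift [-0.2408, 0.2049, 0.0868] turn [0.001, -0.003, 1.177]
```

```bash
python3 -m crank '[[0.045,[-0.0344,0.0293,0.0],[0,0,0.15]],[0.045,[-0.0688,0.0585,0.01],[0,0,0.3]],[0.045,[-0.1032,0.0878,0.02],[0,0,0.45]],[0.045,[-0.1376,0.1171,0.03],[0,0,0.6]],[0.045,[-0.172,0.1464,0.05],[0,0,0.75]],[0.045,[-0.2064,0.1756,0.07],[0,0,0.9]],[0.045,[-0.2408,0.2049,0.0868],[0,0,1.05]],[0.045,[-0.2408,0.2049,0.0868],[0,0,1.177]],[0.045,[-0.2408,0.2049,0.0868],[0,0,1.177]],[0.045,[-0.2408,0.2049,0.0868],[0,0,1.177]],[0.045,[-0.2408,0.2049,0.0868],[0,0,1.177]]]';python3 - <<'E'
from h import *
way((.6205,-.2757,.13,-71.7),(.6205,-.2757,.033,-71.7))
E
```

```text
t: 7.0
eef_pos: [0.6196, -0.2751, 0.1291]
orientation: [0.987, 0.16, 0.0, -0.001]
contact_force: [0.1, 0.2, 0.3]
finger_gap: 0.045
t 7.0 at [ 0.6196 -0.2751  0.1291] phi -71.6 gap 0.0450 q7 -0.43 F [0.1 0.2 0.3]
  -> (0.6205, -0.2757, 0.13, -71.7) shift [0.0007, 0.0008, -0.0009] turn [-0.001, -0.0, 0.002]
  -> (0.6205, -0.2757, 0.033, -71.7) shift [0.0007, 0.0009, 0.0961] turn [-0.001, -0.0, 0.002]
```

```bash
python3 -m crank '[[0.045,[0,0,0.05],[0,0,0]],[0.045,[0,0,0.08],[0,0,0]],[0.045,[0,0,0.096],[0,0,0]],[0.045,[0,0,0.096],[0,0,0]],[0.0,[0,0,0.096],[0,0,0]],[0.0,[0,0,0.096],[0,0,0]],[0.0,[0,0,0.096],[0,0,0]],[0.0,[0,0,0.096],[0,0,0]],[0.0,[0,0,0.096],[0,0,0]],[0.0,[0,0,0.06],[0,0,0]],[0.0,[0,0,0.02],[0,0,0]],[0.0,[0,0,0],[0,0,0]],[0.0,[0,0,0],[0,0,0]],[0.0,[0,0,0],[0,0,0]]]';python3 - <<'E'
from h import *
way((.6172,-.1040,.13,2.5))
f=grab('top');cv2.imwrite('pics/t3.png',cv2.resize(f['img'][100:260,230:430],(800,640))[:600,:,::-1])
E
```

```text
t: 8.4
eef_pos: [0.6197, -0.276, 0.1291]
orientation: [0.987, 0.159, 0.0, -0.0]
contact_force: [-0.4, -0.1, -1.9]
finger_gap: 0.012
t 8.4 at [ 0.6197 -0.276   0.1291] phi -71.7 gap 0.0120 q7 -0.43 F [-0.4 -0.1 -1.9]
  -> (0.6172, -0.104, 0.13, 2.5) shift [0.0515, -0.1642, -0.0008] turn [-0.0, -0.001, -1.295]
```

View pics/t3.png

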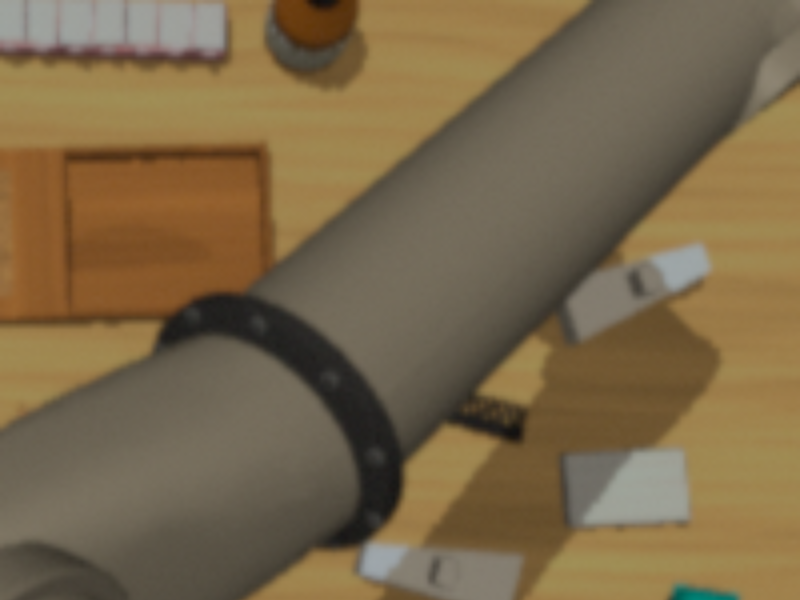

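```bash
python3 -m crank '[[0.0,[0.008,-0.025,0],[0,0,-0.15]],[0.0,[0.016,-0.05,0],[0,0,-0.3]],[0.0,[0.024,-0.075,0],[0,0,-0.45]],[0.0,[0.032,-0.1,0],[0,0,-0.6]],[0.0,[0.04,-0.125,0],[0,0,-0.75]],[0.0,[0.048,-0.15,0],[0,0,-0.9]],[0.0,[0.0515,-0.1642,0],[0,0,-1.05]],[0.0,[0.0515,-0.1642,0],[0,0,-1.2]],[0.0,[0.0515,-0.1642,0],[0,0,-1.295]],[0.0,[0.0515,-0.1642,0],[0,0,-1.295]],[0.0,[0.0515,-0.1642,0],[0,0,-1.295]],[0.0,[0.0515,-0.1642,0],[0,0,-1.295]]]';python3 - <<'E'
from h import *
f=grab('side');cv2.imwrite('pics/s3.png',cv2.resize(f['img'][140:260,200:360],(800,600))[:,:,::-1])
way((.6172,-.1040,.13,2.5),(.6172,-.1040,.06,2.5),(.6172,-.1040,.038,2.5))
E
```

```text
t: 9.65
eef_pos: [0.6168, -0.1043, 0.1284]
orientation: [0.692, 0.722, -0.0, -0.0]
contact_force: [0.4, -0.1, -2.0]
finger_gap: 0.0122
t 9.7 at [ 0.6169 -0.1044  0.1286] phi 2.4 gap 0.0127 q7 0.43 F [-0.6  0.5 -1.1]
  -> (0.6172, -0.104, 0.13, 2.5) shift [0.0004, 0.0003, -0.0014] turn [-0.001, 0.0, -0.002]
  -> (0.6172, -0.104, 0.06, 2.5) shift [0.0004, 0.0004, 0.0686] turn [-0.001, 0.0, -0.002]
  -> (0.6172, -0.104, 0.038, 2.5) shift [0.0004, 0.0004, 0.0906] turn [-0.001, 0.0, -0.002]
```

View pics/s3.png

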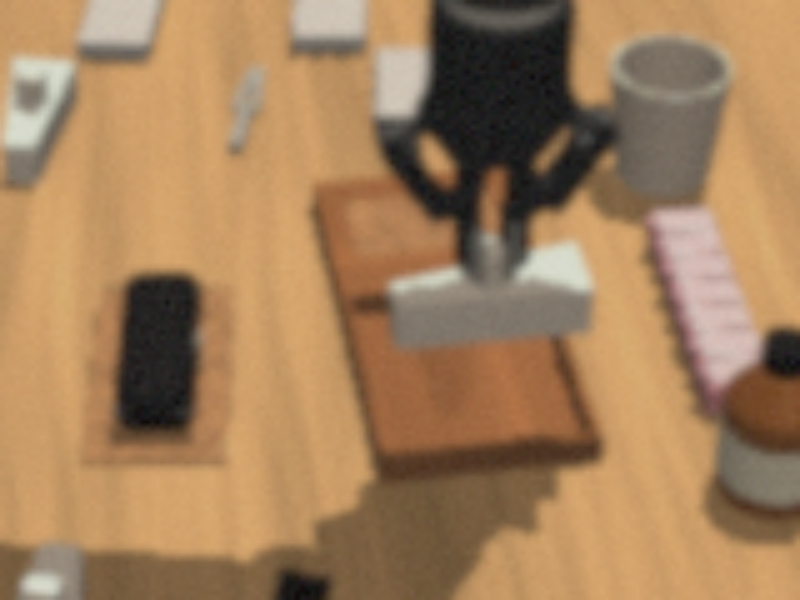

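```bash
python3 -m crank '[[0.0,[0,0,0.04],[0,0,0]],[0.0,[0,0,0.068],[0,0,0]],[0.0,[0,0,0.078],[0,0,0]],[0.0,[0,0,0.084],[0,0,0]],[0.0,[0,0,0.088],[0,0,0]],[0.0,[0,0,0.091],[0,0,0]],[0.0,[0,0,0.091],[0,0,0]]]';python3 - <<'E'
from h import *
way((.6172,-.1040,.038,2.5))
f=grab('side');cv2.imwrite('pics/s4.png',cv2.resize(f['img'][140:260,200:360],(800,600))[:,:,::-1])
E
```

```text
t: 10.4
eef_pos: [0.6183, -0.1036, 0.0397]
orientation: [0.692, 0.722, 0.001, 0.0]
contact_force: [-1.1, 2.5, 2.4]
finger_gap: 0.0127
t 10.4 at [ 0.6183 -0.1036  0.0397] phi 2.5 gap 0.0127 q7 0.49 F [-1.1  2.5  2.4]
  -> (0.6172, -0.104, 0.038, 2.5) shift [-0.0004, -0.0011, 0.0017] turn [0.002, -0.001, -0.0]
```

View pics/s4.png

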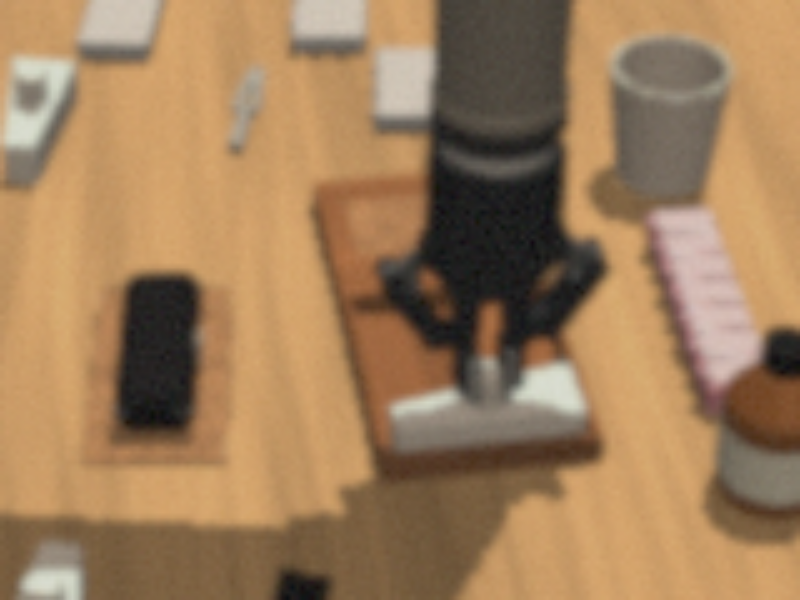

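```bash
python3 -m crank '[[0.0,[0,0,0.002],[0,0,0]],[0.0,[0,0,0.002],[0,0,0]],[0.045,[0,0,0.002],[0,0,0]],[0.045,[0,0,0.002],[0,0,0]],[0.045,[0,0,0],[0,0,0]],[0.045,[0,0,-0.04],[0,0,0]],[0.045,[0,0,-0.09],[0,0,0]],[0.045,[0,0,-0.12],[0,0,0]],[0.045,[0,0,-0.12],[0,0,0]]]';python3 - <<'E'
from h import *
way((.5785,-.398,.16,-73.4),(.5785,-.398,.033,-73.4))
f=grab('side');cv2.imwrite('pics/s5.png',cv2.resize(f['img'][140:260,200:360],(800,600))[:,:,::-1])
E
```

```text
t: 11.35
eef_pos: [0.6207, -0.1061, 0.1635]
orientation: [0.692, 0.722, 0.003, 0.004]
contact_force: [0.2, -0.8, 0.6]
finger_gap: 0.0449
t 11.3 at [ 0.6207 -0.1061  0.1635] phi 2.4 gap 0.0449 q7 0.42 F [ 0.2 -0.8  0.6]
  -> (0.5785, -0.398, 0.16, -73.4) shift [-0.2899, -0.0545, 0.0036] turn [0.01, -0.005, 1.323]
  -> (0.5785, -0.398, 0.033, -73.4) shift [-0.2896, -0.0558, 0.1306] turn [0.01, -0.005, 1.323]
```

View pics/s5.png

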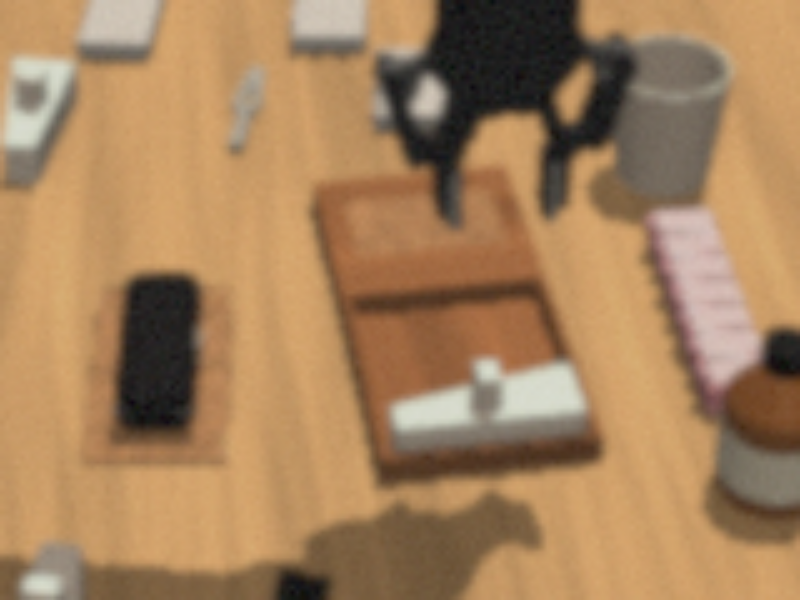

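```bash
python3 -m crank '[[0.045,[-0.048,-0.009,0],[0,0,0.15]],[0.045,[-0.096,-0.018,0],[0,0,0.3]],[0.045,[-0.144,-0.027,0],[0,0,0.45]],[0.045,[-0.192,-0.036,0],[0,0,0.6]],[0.045,[-0.24,-0.045,0],[0,0,0.75]],[0.045,[-0.288,-0.054,0.01],[0,0,0.9]],[0.045,[-0.288,-0.054,0.03],[0,0,1.05]],[0.045,[-0.288,-0.054,0.03],[0,0,1.2]],[0.045,[-0.288,-0.054,0.03],[0,0,1.324]],[0.045,[-0.288,-0.054,0.03],[0,0,1.324]],[0.045,[-0.288,-0.054,0.03],[0,0,1.324]],[0.045,[-0.288,-0.054,0.03],[0,0,1.324]]]';python3 - <<'E'
from h import *
f=grab('top')
for s in scan(f): print(s[0],np.round(s[1:4],4),np.round(s[4:],1))
way((.5785,-.398,.13,-73.4),(.5785,-.398,.033,-73.4))
E
```

```text
t: 12.6
eef_pos: [0.5755, -0.3941, 0.1276]
orientation: [0.989, 0.145, -0.0, -0.0]
contact_force: [1.1, 0.8, 0.3]
finger_gap: 0.045
fail [0.44087237 0.08184246] OpenCV(4.12.0) /io/opencv/modules/imgproc/src/linefit.cpp:50: error: (-215:Assertion failed) count > 0 in function 'fitLine2D_wods'

wedge [ 0.6193 -0.1051  2.4605] [ 2.5 16.1  2.5]
tin [ 0.6223  0.2691 82.8219] [ 0.6  0.6 16.4]
tin [ 0.5747  0.3788 83.3155] [ 0.9  0.9 16.5]
tin [ 0.4209  0.3869 79.9699] [ 0.9  0.9 16.4]
wedge [ 0.3565  0.2477 74.6501] [ 1.4 16.   1.4]
t 12.7 at [ 0.5756 -0.3941  0.1279] phi -73.3 gap 0.0451 q7 -0.27 F [-0.7  0.6  0.7]
  -> (0.5785, -0.398, 0.13, -73.4) shift [0.0017, 0.0045, -0.0021] turn [-0.0, -0.0, 0.002]
  -> (0.5785, -0.398, 0.033, -73.4) shift [0.0017, 0.0046, 0.0949] turn [-0.0, -0.0, 0.002]
```

```bash
python3 -m crank '[[0.045,[0.0017,0.0046,0.045],[0,0,0]],[0.045,[0.0017,0.0046,0.075],[0,0,0]],[0.045,[0.0017,0.0046,0.095],[0,0,0]],[0.045,[0.0017,0.0046,0.095],[0,0,0]],[0.0,[0.0017,0.0046,0.095],[0,0,0]],[0.0,[0.0017,0.0046,0.095],[0,0,0]],[0.0,[0.0017,0.0046,0.095],[0,0,0]],[0.0,[0.0017,0.0046,0.095],[0,0,0]],[0.0,[0.0017,0.0046,0.095],[0,0,0]],[0.0,[0.0017,0.0046,0.06],[0,0,0]],[0.0,[0.0017,0.0046,0.02],[0,0,0]],[0.0,[0.0017,0.0046,-0.01],[0,0,0]],[0.0,[0.0017,0.0046,-0.01],[0,0,0]],[0.0,[0.0017,0.0046,-0.01],[0,0,0]]]';python3 - <<'E'
from h import *
way((.6156,-.0681,.14,2.5))
E
```

```text
t: 14.05
eef_pos: [0.5788, -0.3981, 0.1386]
orientation: [0.99, 0.144, 0.001, 0.0]
contact_force: [-0.5, -0.7, -1.5]
finger_gap: 0.0128
t 14.1 at [ 0.5788 -0.3981  0.1386] phi -73.4 gap 0.0128 q7 -0.28 F [-0.5 -0.7 -1.5]
  -> (0.6156, -0.0681, 0.14, 2.5) shift [0.1296, -0.3057, -0.0013] turn [0.001, -0.001, -1.324]
```

```bash
python3 -m crank '[[0.0,[0.0185,-0.0437,0],[0,0,-0.15]],[0.0,[0.037,-0.0873,0],[0,0,-0.3]],[0.0,[0.0555,-0.131,0],[0,0,-0.45]],[0.0,[0.074,-0.1747,0],[0,0,-0.6]],[0.0,[0.0926,-0.2184,0],[0,0,-0.75]],[0.0,[0.111,-0.262,0],[0,0,-0.9]],[0.0,[0.1296,-0.3057,0],[0,0,-1.05]],[0.0,[0.1296,-0.3057,0],[0,0,-1.2]],[0.0,[0.1296,-0.3057,0],[0,0,-1.324]],[0.0,[0.1296,-0.3057,0],[0,0,-1.324]],[0.0,[0.1296,-0.3057,0],[0,0,-1.324]],[0.0,[0.1296,-0.3057,0],[0,0,-1.324]]]';python3 - <<'E'
from h import *
f=grab('side');cv2.imwrite('pics/s6.png',cv2.resize(f['img'][140:260,200:360],(800,600))[:,:,::-1])
way((.6156,-.0681,.038,2.5))
E
```

```text
t: 15.25
eef_pos: [0.6149, -0.0687, 0.1375]
orientation: [0.693, 0.721, -0.0, -0.0]
contact_force: [-0.4, -0.6, -1.3]
finger_gap: 0.0125
t 15.3 at [ 0.615  -0.0686  0.1376] phi 2.3 gap 0.0126 q7 0.38 F [ 1.2 -0.8 -0.8]
  -> (0.6156, -0.0681, 0.038, 2.5) shift [0.0005, 0.0007, 0.0996] turn [-0.001, 0.0, -0.003]
```

View pics/s6.png

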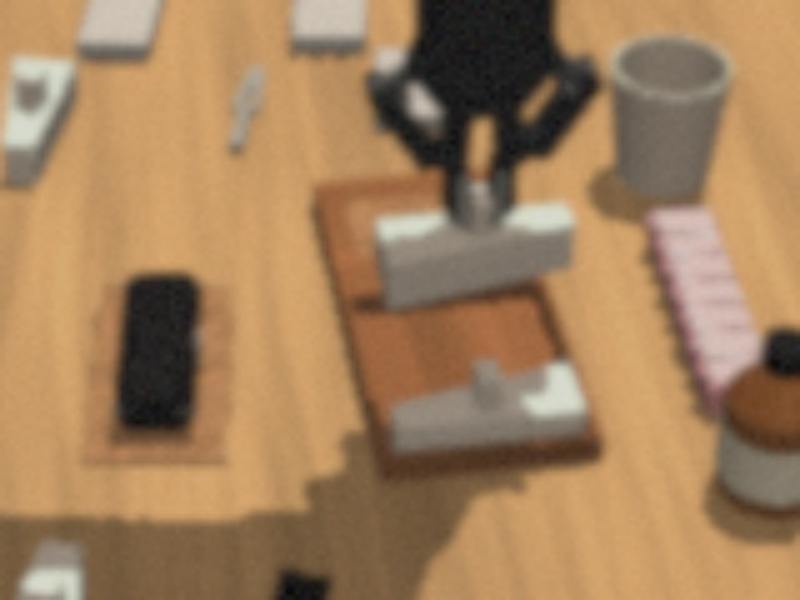

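```bash
python3 -m crank '[[0.0,[0,0,0.04],[0,0,0]],[0.0,[0,0,0.07],[0,0,0]],[0.0,[0,0,0.08],[0,0,0]],[0.0,[0,0,0.088],[0,0,0]],[0.0,[0,0,0.094],[0,0,0]],[0.0,[0,0,0.098],[0,0,0]],[0.0,[0,0,0.1],[0,0,0]],[0.0,[0,0,0.1],[0,0,0]]]';python3 - <<'E'
from h import *
way((.6156,-.0681,.038,2.5))
f=grab('side');cv2.imwrite('pics/s7.png',cv2.resize(f['img'][140:260,200:360],(800,600))[:,:,::-1])
E
```

```text
t: 16.1
eef_pos: [0.6162, -0.0684, 0.0392]
orientation: [0.692, 0.722, 0.001, 0.001]
contact_force: [-0.6, 0.5, 2.1]
finger_gap: 0.0127
t 16.1 at [ 0.6162 -0.0684  0.0392] phi 2.5 gap 0.0127 q7 0.45 F [-0.6  0.5  2.1]
  -> (0.6156, -0.0681, 0.038, 2.5) shift [0.0003, -0.0006, 0.0012] turn [0.002, -0.0, -0.001]
```

View pics/s7.png

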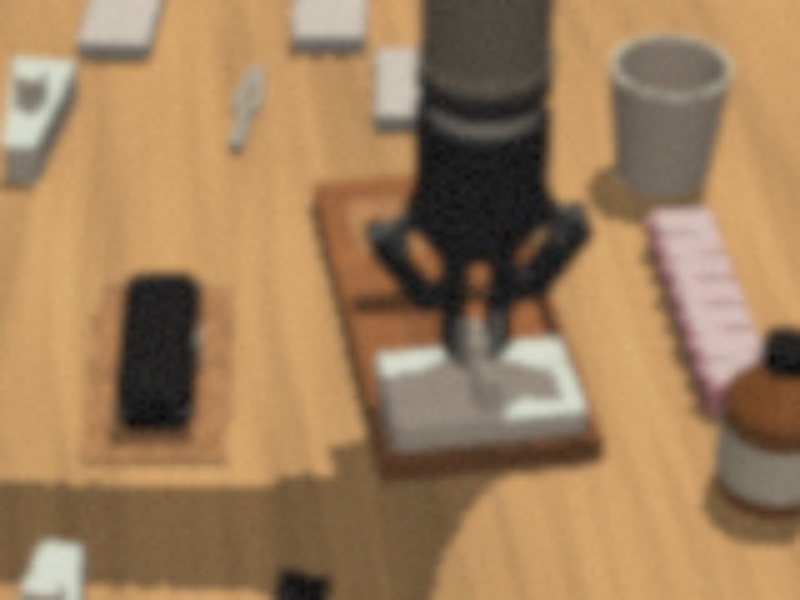

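```bash
python3 -m crank '[[0.0,[0,0,0.002],[0,0,0]],[0.0,[0,0,0.002],[0,0,0]],[0.045,[0,0,0.002],[0,0,0]],[0.045,[0,0,0.002],[0,0,0]],[0.045,[0,0,0],[0,0,0]],[0.045,[0,0,-0.04],[0,0,0]],[0.045,[0,0,-0.09],[0,0,0]],[0.045,[0,0,-0.12],[0,0,0]],[0.045,[0,0,-0.12],[0,0,0]],[0.045,[0,0,-0.12],[0,0,0]]]';python3 - <<'E'
from h import *
way((.3566,.2479,.14,74.7))
E
```

```text
t: 17.15
eef_pos: [0.6156, -0.068, 0.1585]
orientation: [0.692, 0.722, 0.0, 0.0]
contact_force: [-0.4, -0.3, -0.2]
finger_gap: 0.0453
t 17.1 at [ 0.6156 -0.068   0.1585] phi 2.5 gap 0.0453 q7 0.37 F [-0.4 -0.3 -0.2]
  -> (0.3566, 0.2479, 0.14, 74.7) shift [0.3268, -0.2451, 0.0184] turn [0.001, 0.0, -1.261]
```

```bash
python3 -m crank '[[0.045,[0.036,-0.027,0],[0,0,-0.15]],[0.045,[0.072,-0.054,0],[0,0,-0.3]],[0.045,[0.108,-0.081,0],[0,0,-0.45]],[0.045,[0.145,-0.109,0],[0,0,-0.6]],[0.045,[0.181,-0.136,0],[0,0,-0.75]],[0.045,[0.217,-0.163,0],[0,0,-0.9]],[0.045,[0.254,-0.191,0.01],[0,0,-1.05]],[0.045,[0.29,-0.218,0.018],[0,0,-1.2]],[0.045,[0.3268,-0.2451,0.0184],[0,0,-1.261]],[0.045,[0.3268,-0.2451,0.0184],[0,0,-1.261]],[0.045,[0.3268,-0.2451,0.0184],[0,0,-1.261]],[0.045,[0.3268,-0.2451,0.0184],[0,0,-1.261]]]';python3 - <<'E'
from h import *
f=grab('top')
for s in scan(f): print(s[0],np.round(s[1:4],4),np.round(s[4:],1))
way((.3566,.2479,.14,74.7),(.3566,.2479,.033,74.7))
E
```

```text
t: 18.35
eef_pos: [0.3567, 0.2464, 0.139]
orientation: [0.134, 0.991, -0.001, -0.0]
contact_force: [-0.1, -0.0, -0.9]
finger_gap: 0.045
fail [ 0.36409074 -0.25640248] OpenCV(4.12.0) /io/opencv/modules/imgproc/src/linefit.cpp:50: error: (-215:Assertion failed) count > 0 in function 'fitLine2D_wods'

tin [ 0.6225  0.2693 83.1207] [ 0.8  0.8 16.3]
tin [ 0.5747  0.3789 83.4408] [ 1.1  1.1 16.6]
tin [ 0.4299 -0.3897 93.7715] [ 0.6  0.6 15.7]
t 18.4 at [0.357  0.2462 0.1392] phi 74.6 gap 0.0449 q7 0.65 F [ 1.3 -0.3  0.3]
  -> (0.3566, 0.2479, 0.14, 74.7) shift [0.0008, 0.0015, -0.0008] turn [-0.001, -0.0, -0.002]
  -> (0.3566, 0.2479, 0.033, 74.7) shift [0.0008, 0.0017, 0.1062] turn [-0.001, -0.0, -0.002]
```

```bash
python3 -m crank '[[0.045,[0.0008,0.0015,0.05],[0,0,0]],[0.045,[0.0008,0.0015,0.085],[0,0,0]],[0.045,[0.0008,0.0015,0.106],[0,0,0]],[0.045,[0.0008,0.0015,0.106],[0,0,0]],[0.0,[0.0008,0.0015,0.106],[0,0,0]],[0.0,[0.0008,0.0015,0.106],[0,0,0]],[0.0,[0.0008,0.0015,0.106],[0,0,0]],[0.0,[0.0008,0.0015,0.106],[0,0,0]],[0.0,[0.0008,0.0015,0.106],[0,0,0]],[0.0,[0.0008,0.0015,0.07],[0,0,0]],[0.0,[0.0008,0.0015,0.03],[0,0,0]],[0.0,[0.0008,0.0015,0],[0,0,0]],[0.0,[0.0008,0.0015,0],[0,0,0]],[0.0,[0.0008,0.0015,0],[0,0,0]]]';python3 - <<'E'
from h import *
way((.6140,-.0321,.14,2.5))
E
```

```text
t: 19.8
eef_pos: [0.3561, 0.2496, 0.1403]
orientation: [0.133, 0.991, 0.001, 0.0]
contact_force: [0.3, -0.1, -2.5]
finger_gap: 0.0122
t 19.8 at [0.3561 0.2496 0.1403] phi 74.7 gap 0.0122 q7 0.64 F [ 0.3 -0.1 -2.5]
  -> (0.614, -0.0321, 0.14, 2.5) shift [-0.323, -0.2039, 0.0001] turn [0.002, -0.001, 1.261]
```

```bash
python3 -m crank '[[0.0,[-0.036,-0.0227,0],[0,0,0.14]],[0.0,[-0.072,-0.0453,0],[0,0,0.28]],[0.0,[-0.108,-0.068,0],[0,0,0.42]],[0.0,[-0.144,-0.0906,0],[0,0,0.56]],[0.0,[-0.18,-0.1133,0],[0,0,0.7]],[0.0,[-0.215,-0.136,0],[0,0,0.84]],[0.0,[-0.251,-0.1586,0],[0,0,0.98]],[0.0,[-0.287,-0.1812,0],[0,0,1.12]],[0.0,[-0.323,-0.2039,0],[0,0,1.261]],[0.0,[-0.323,-0.2039,0],[0,0,1.261]],[0.0,[-0.323,-0.2039,0],[0,0,1.261]],[0.0,[-0.323,-0.2039,0],[0,0,1.261]]]';python3 - <<'E'
from h import *
f=grab('side');cv2.imwrite('pics/s8.png',cv2.resize(f['img'][140:260,200:360],(800,600))[:,:,::-1])
way((.6140,-.0321,.038,2.5))
E
```

```text
t: 21.0
eef_pos: [0.6125, -0.0311, 0.1382]
orientation: [0.691, 0.723, -0.001, -0.002]
contact_force: [-0.2, 0.5, -1.0]
finger_gap: 0.013
t 21.1 at [ 0.6127 -0.0307  0.1386] phi 2.6 gap 0.0129 q7 0.33 F [ 0.1  0.2 -0.6]
  -> (0.614, -0.0321, 0.038, 2.5) shift [-0.0016, 0.0015, 0.1006] turn [-0.003, -0.001, 0.002]
```

View pics/s8.png

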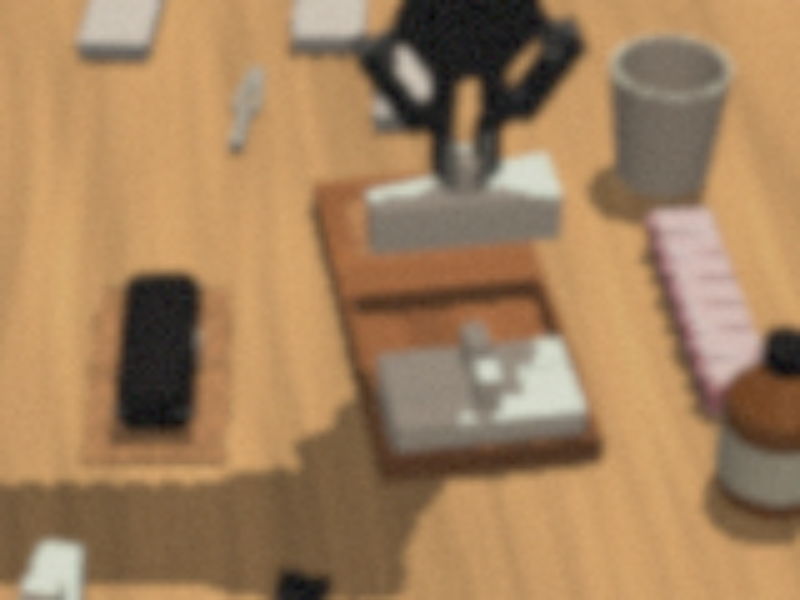

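```bash
python3 -m crank '[[0.0,[-0.0015,0.0015,0.04],[0,0,0]],[0.0,[-0.0015,0.0015,0.07],[0,0,0]],[0.0,[-0.0015,0.0015,0.08],[0,0,0]],[0.0,[-0.0015,0.0015,0.088],[0,0,0]],[0.0,[-0.0015,0.0015,0.095],[0,0,0]],[0.0,[-0.0015,0.0015,0.099],[0,0,0]],[0.0,[-0.0015,0.0015,0.101],[0,0,0]],[0.0,[-0.0015,0.0015,0.101],[0,0,0]]]';python3 - <<'E'
from h import *
way((.6140,-.0321,.038,2.5))
f=grab('side');cv2.imwrite('pics/s9.png',cv2.resize(f['img'][140:260,200:360],(800,600))[:,:,::-1])
E
```

```text
t: 21.85
eef_pos: [0.6162, -0.034, 0.0395]
orientation: [0.692, 0.722, 0.001, 0.0]
contact_force: [-0.1, 1.0, -0.7]
finger_gap: 0.0124
t 21.9 at [ 0.6162 -0.034   0.0395] phi 2.5 gap 0.0124 q7 0.40 F [-0.1  1.  -0.7]
  -> (0.614, -0.0321, 0.038, 2.5) shift [0.0019, -0.0021, 0.0015] turn [0.001, -0.0, -0.001]
```

View pics/s9.png

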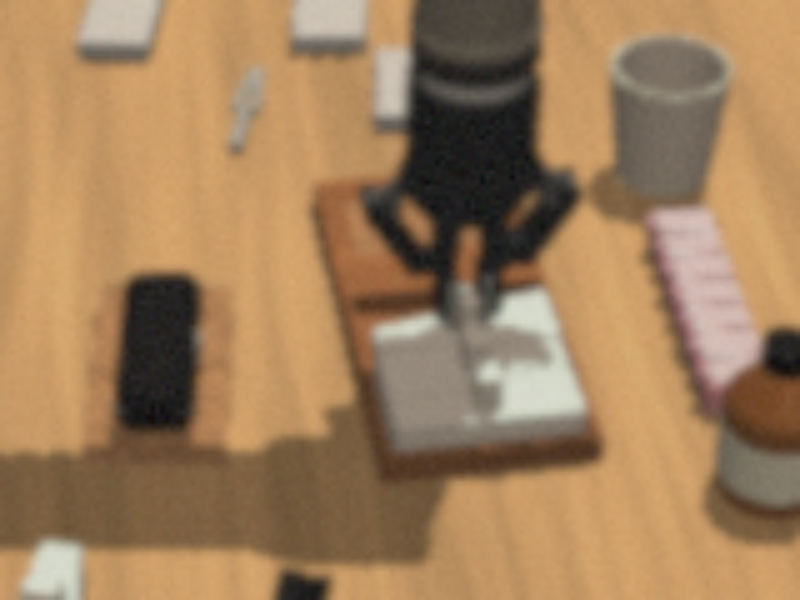

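```bash
python3 -m crank '[[0.0,[0,0,0.002],[0,0,0]],[0.0,[0,0,0.002],[0,0,0]],[0.045,[0,0,0.002],[0,0,0]],[0.045,[0,0,0.002],[0,0,0]],[0.045,[0,0,0],[0,0,0]],[0.045,[0,0,-0.04],[0,0,0]],[0.045,[0,0,-0.09],[0,0,0]],[0.045,[0,0,-0.12],[0,0,0]],[0.045,[0,0,-0.12],[0,0,0]],[0.045,[0,0,-0.12],[0,0,0]]]';python3 - <<'E'
from h import *
f=grab('top','t9')
for s in scan(f): print(s[0],np.round(s[1:4],4),np.round(s[4:],1))
way((.3647,-.248,.14,74.5))
E
```

```text
t: 22.9
eef_pos: [0.6157, -0.0337, 0.1591]
orientation: [0.692, 0.722, 0.001, 0.0]
contact_force: [-1.6, -0.7, -0.3]
finger_gap: 0.0447
wedge [ 6.203000e-01 -1.080000e-01  1.680401e+02] [ 5.  18.2  5. ]
tin [ 0.6224  0.2692 83.0615] [ 0.7  0.7 16.3]
tin [ 0.5747  0.3788 83.345 ] [ 1.   1.  16.6]
tin [ 0.4209  0.387  80.022 ] [ 1.   1.  16.4]
tin [ 0.43   -0.3896 93.7621] [ 0.5  0.5 15.6]
wedge [   0.365    -0.2484 -105.0711] [ 1.3 15.9  1.3]
t 22.9 at [ 0.6148 -0.0336  0.1579] phi 2.5 gap 0.0452 q7 0.32 F [-0.2  0.2  0. ]
  -> (0.3647, -0.248, 0.14, 74.5) shift [-0.2034, -0.2591, 0.0182] turn [-0.001, -0.001, -1.257]
```

```bash
python3 -m crank '[[0.045,[-0.0226,-0.0288,0],[0,0,-0.14]],[0.045,[-0.0452,-0.0576,0],[0,0,-0.28]],[0.045,[-0.0678,-0.0864,0],[0,0,-0.42]],[0.045,[-0.0904,-0.1152,0],[0,0,-0.56]],[0.045,[-0.113,-0.144,0],[0,0,-0.7]],[0.045,[-0.1356,-0.1727,0],[0,0,-0.84]],[0.045,[-0.1582,-0.2015,0.01],[0,0,-0.98]],[0.045,[-0.1808,-0.2303,0.018],[0,0,-1.12]],[0.045,[-0.2034,-0.2591,0.018],[0,0,-1.257]],[0.045,[-0.2034,-0.2591,0.018],[0,0,-1.257]],[0.045,[-0.2034,-0.2591,0.018],[0,0,-1.257]],[0.045,[-0.2034,-0.2591,0.018],[0,0,-1.257]],[0.045,[-0.2034,-0.2591,0.018],[0,0,-1.257]]]';python3 - <<'E'
from h import *
way((.3649,-.2483,.033,74.7))
E
```

```text
t: 24.25
eef_pos: [0.3663, -0.2472, 0.1404]
orientation: [0.134, 0.991, 0.0, -0.0]
contact_force: [-0.7, -0.3, -0.2]
finger_gap: 0.0452
t 24.2 at [ 0.3663 -0.2472  0.1404] phi 74.6 gap 0.0452 q7 1.91 F [-0.7 -0.3 -0.2]
  -> (0.3649, -0.2483, 0.033, 74.7) shift [0.001, -0.0014, 0.1074] turn [0.0, -0.001, -0.002]
```

```bash
python3 -m crank '[[0.045,[0.001,-0.001,0.05],[0,0,0]],[0.045,[0.001,-0.001,0.085],[0,0,0]],[0.045,[0.001,-0.001,0.107],[0,0,0]],[0.045,[0.001,-0.001,0.107],[0,0,0]],[0.0,[0.001,-0.001,0.107],[0,0,0]],[0.0,[0.001,-0.001,0.107],[0,0,0]],[0.0,[0.001,-0.001,0.107],[0,0,0]],[0.0,[0.001,-0.001,0.107],[0,0,0]],[0.0,[0.001,-0.001,0.107],[0,0,0]],[0.0,[0.001,-0.001,0.07],[0,0,0]],[0.0,[0.001,-0.001,0.03],[0,0,0]],[0.0,[0.001,-0.001,0],[0,0,0]],[0.0,[0.001,-0.001,0],[0,0,0]],[0.0,[0.001,-0.001,0],[0,0,0]]]';python3 - <<'E'
from h import *
way((.6130,.0038,.14,2.5))
E
```

```text
t: 25.65
eef_pos: [0.3645, -0.2487, 0.1412]
orientation: [0.135, 0.991, 0.0, 0.001]
contact_force: [-1.3, 0.1, -1.5]
finger_gap: 0.0121
t 25.6 at [ 0.3645 -0.2487  0.1412] phi 74.5 gap 0.0121 q7 1.92 F [-1.3  0.1 -1.5]
  -> (0.613, 0.0038, 0.14, 2.5) shift [-0.1721, 0.3097, 0.0019] turn [0.002, 0.001, 1.257]
```

```bash
python3 -m crank '[[0.0,[-0.0191,0.0344,0],[0,0,0.14]],[0.0,[-0.0382,0.0688,0],[0,0,0.28]],[0.0,[-0.0574,0.1032,0],[0,0,0.42]],[0.0,[-0.0765,0.1376,0],[0,0,0.56]],[0.0,[-0.0956,0.172,0],[0,0,0.7]],[0.0,[-0.1147,0.2065,0],[0,0,0.84]],[0.0,[-0.1338,0.241,0],[0,0,0.98]],[0.0,[-0.153,0.2753,0],[0,0,1.12]],[0.0,[-0.1721,0.3097,0],[0,0,1.257]],[0.0,[-0.1721,0.3097,0],[0,0,1.257]],[0.0,[-0.1721,0.3097,0],[0,0,1.257]],[0.0,[-0.1721,0.3097,0],[0,0,1.257]],[0.0,[-0.1721,0.3097,0],[0,0,1.257]]]';python3 - <<'E'
from h import *
f=grab('side');cv2.imwrite('pics/s10.png',cv2.resize(f['img'][140:260,200:360],(800,600))[:,:,::-1])
way((.6130,.0038,.038,2.5))
E
```

```text
t: 26.95
eef_pos: [0.6117, 0.0018, 0.1403]
orientation: [0.693, 0.721, -0.001, -0.0]
contact_force: [-0.0, -0.2, -0.0]
finger_gap: 0.0125
t 27.0 at [0.6119 0.002  0.1406] phi 2.3 gap 0.0125 q7 0.28 F [ 0.2 -0.1 -1.4]
  -> (0.613, 0.0038, 0.038, 2.5) shift [0.0018, 0.0012, 0.1026] turn [-0.001, -0.0, -0.003]
```

View pics/s10.png

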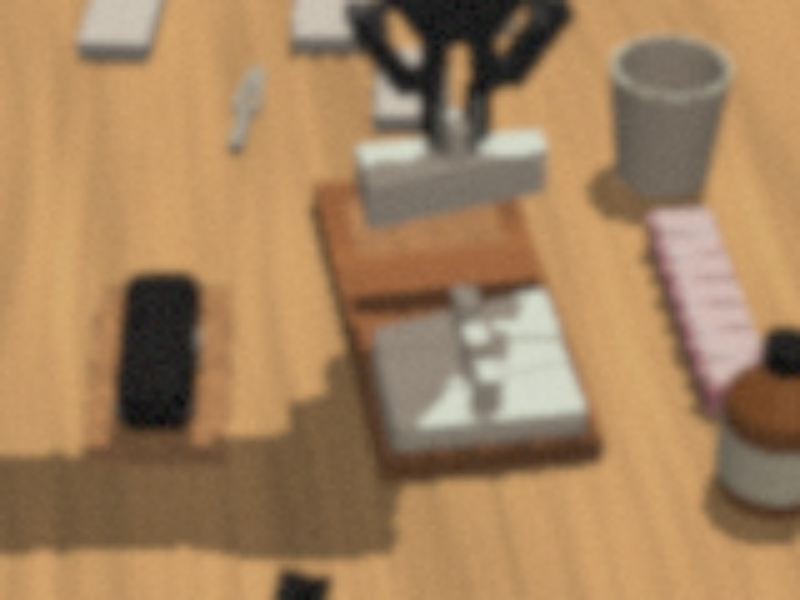

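```bash
python3 -m crank '[[0.0,[0.001,0.0007,0.04],[0,0,0]],[0.0,[0.001,0.0007,0.07],[0,0,0]],[0.0,[0.001,0.0007,0.08],[0,0,0]],[0.0,[0.001,0.0007,0.088],[0,0,0]],[0.0,[0.001,0.0007,0.095],[0,0,0]],[0.0,[0.001,0.0007,0.099],[0,0,0]],[0.0,[0.001,0.0007,0.102],[0,0,0]],[0.0,[0.001,0.0007,0.102],[0,0,0]]]';python3 - <<'E'
from h import *
way((.6130,.0038,.038,2.5))
f=grab('side');cv2.imwrite('pics/s11.png',cv2.resize(f['img'][140:260,200:360],(800,600))[:,:,::-1])
E
```

```text
t: 27.8
eef_pos: [0.6142, 0.0045, 0.0394]
orientation: [0.692, 0.722, 0.001, 0.0]
contact_force: [0.0, 0.3, -1.0]
finger_gap: 0.0129
t 27.8 at [0.6142 0.0045 0.0394] phi 2.5 gap 0.0129 q7 0.35 F [ 0.   0.3 -1. ]
  -> (0.613, 0.0038, 0.038, 2.5) shift [-0.0006, -0.0013, 0.0014] turn [0.001, -0.0, -0.0]
```

View pics/s11.png

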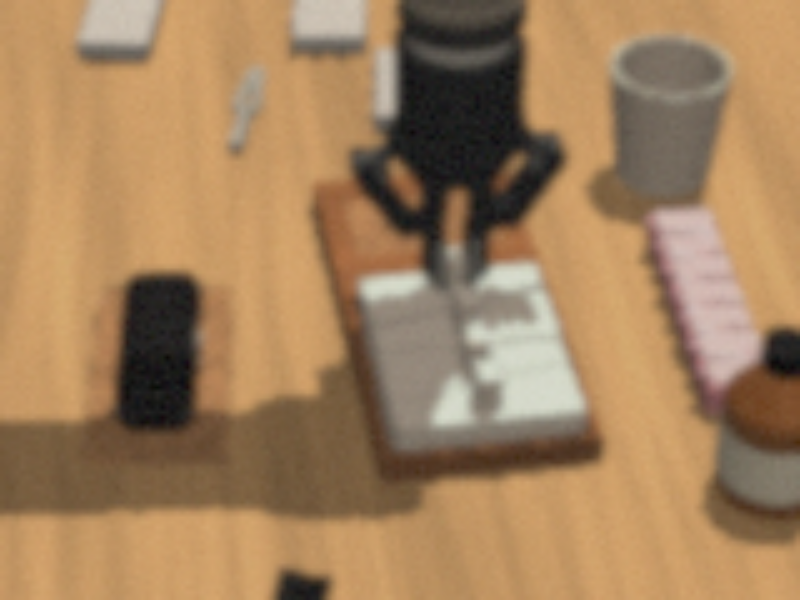

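```bash
python3 -m crank '[[0.0,[-0.001,0,0.002],[0,0,0]],[0.0,[-0.003,0,0.002],[0,0,0]],[0.0,[-0.005,0,0.002],[0,0,0]],[0.0,[-0.006,0,0.002],[0,0,0]],[0.0,[-0.006,0,0.002],[0,0,0]]]'; python3 -m crank '[[0.0,[0.001,0,0],[0,0,0]],[0.045,[0.001,0,0],[0,0,0]],[0.045,[0.001,0,0],[0,0,0]],[0.045,[0.001,0,-0.002],[0,0,0]],[0.045,[0,0,-0.04],[0,0,0]],[0.08,[0,0,-0.09],[0,0,0]],[0.08,[0,0,-0.14],[0,0,0]],[0.08,[0,0,-0.14],[0,0,0]],[0.08,[0,0,-0.14],[0,0,0]]]';python3 - <<'E'
from h import *
f=grab('top','t9')
for s in scan(f): print(s[0],np.round(s[1:4],4),np.round(s[4:],1))
way((.6224,.2692,.18,-7))
f=grab('side');cv2.imwrite('pics/s12.png',cv2.resize(f['img'][140:260,200:360],(800,600))[:,:,::-1])
E
```

```text
t: 28.35
eef_pos: [0.6152, 0.0021, 0.0394]
orientation: [0.691, 0.723, 0.003, -0.001]
contact_force: [-3.2, 6.5, 13.4]
finger_gap: 0.0123
t: 29.25
eef_pos: [0.6145, -0.0019, 0.1781]
orientation: [0.692, 0.722, 0.001, 0.001]
contact_force: [-1.0, -0.1, -1.3]
finger_gap: 0.0799
tin [ 0.6224  0.2692 82.9992] [ 0.7  0.7 16.4]
tin [ 0.5747  0.3788 83.3556] [ 1.   1.  16.6]
tin [ 0.4209  0.387  79.968 ] [ 1.   1.  16.4]
tin [ 0.43   -0.3896 93.7558] [ 0.5  0.5 15.6]
t 29.3 at [ 0.6133 -0.0015  0.1764] phi 2.5 gap 0.0800 q7 0.26 F [-1.3 -0.2 -0.7]
  -> (0.6224, 0.2692, 0.18, -7) shift [0.2701, 0.0207, -0.0035] turn [-0.001, -0.0, 0.165]
```

View pics/s12.png

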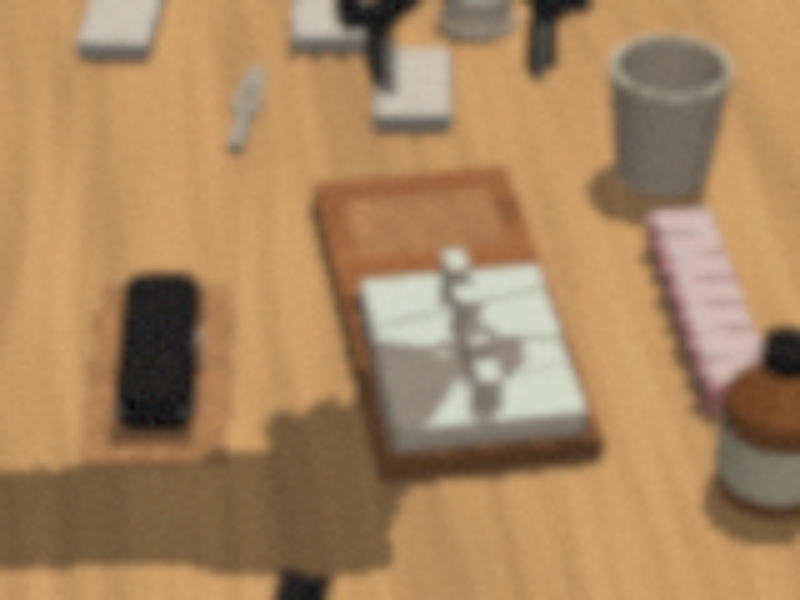

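```bash
python3 -m crank '[[0.075,[0.05,0.004,0],[0,0,0.05]],[0.075,[0.1,0.008,0],[0,0,0.1]],[0.075,[0.15,0.012,0],[0,0,0.165]],[0.075,[0.2,0.016,0],[0,0,0.165]],[0.075,[0.25,0.02,0.03],[0,0,0.165]],[0.075,[0.27,0.0207,0.07],[0,0,0.165]],[0.075,[0.27,0.0207,0.09],[0,0,0.165]],[0.075,[0.27,0.0207,0.09],[0,0,0.165]],[0.075,[0.27,0.0207,0.09],[0,0,0.165]],[0.075,[0.27,0.0207,0.09],[0,0,0.165]]]';python3 - <<'E'
from h import *
way((.6224,.2692,.004,-7))
E
```

```text
t: 30.35
eef_pos: [0.6243, 0.2675, 0.0883]
orientation: [0.75, 0.662, 0.001, 0.001]
contact_force: [0.3, 0.2, 0.2]
finger_gap: 0.0753
t 30.4 at [0.6243 0.2675 0.0883] phi -7.1 gap 0.0753 q7 -0.24 F [0.3 0.2 0.2]
  -> (0.6224, 0.2692, 0.004, -7) shift [0.0015, -0.0023, 0.0842] turn [0.002, -0.0, -0.002]
```

```bash
python3 -m crank '[[0.075,[0.0012,-0.002,0.04],[0,0,0]],[0.075,[0.0012,-0.002,0.065],[0,0,0]],[0.075,[0.0012,-0.002,0.078],[0,0,0]],[0.075,[0.0012,-0.002,0.083],[0,0,0]],[0.075,[0.0012,-0.002,0.083],[0,0,0]],[0.075,[0.0012,-0.002,0.083],[0,0,0]]]';python3 - <<'E'
from h import *
way((.6224,.2692,.003,-7))
f=grab('side');cv2.imwrite('pics/s13.png',cv2.resize(f['img'][90:210,220:380],(800,600))[:,:,::-1])
E
```

```text
t: 30.95
eef_pos: [0.6225, 0.2706, 0.0056]
orientation: [0.749, 0.663, 0.001, 0.0]
contact_force: [-0.0, -0.2, 0.7]
finger_gap: 0.0746
t 30.9 at [0.6225 0.2706 0.0056] phi -7.0 gap 0.0746 q7 -0.20 F [-0.  -0.2  0.7]
  -> (0.6224, 0.2692, 0.003, -7) shift [-0.0014, 0.0001, 0.0026] turn [0.003, -0.001, -0.0]
```

View pics/s13.png

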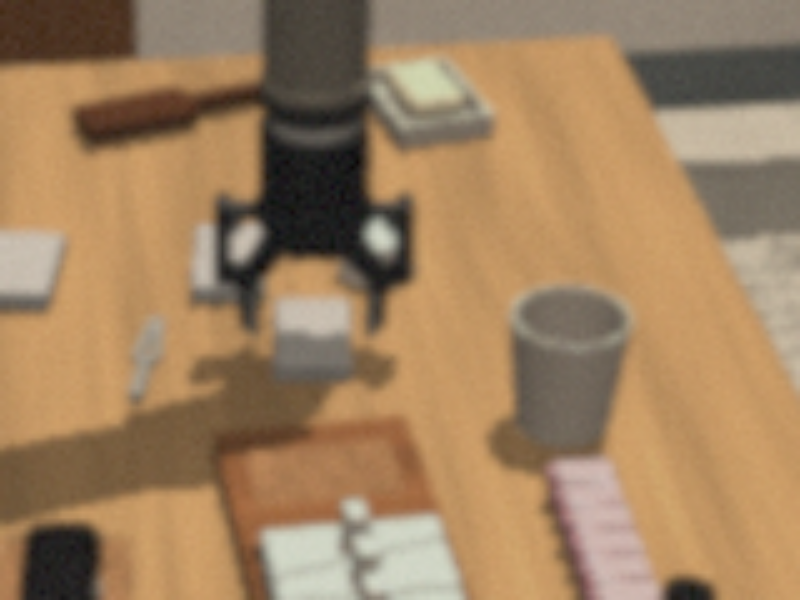

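```bash
python3 -m crank '[[0.075,[-0.0012,0,0.004],[0,0,0]],[0.075,[-0.0012,0,0.005],[0,0,0]],[0.03,[-0.0012,0,0.005],[0,0,0]],[0.03,[-0.0012,0,0.005],[0,0,0]],[0.03,[-0.0012,0,0.005],[0,0,0]],[0.03,[-0.0012,0,0.005],[0,0,0]],[0.03,[-0.0012,0,0.005],[0,0,0]]]'; python3 -m crank '[[0.03,[0,0,-0.03],[0,0,0]],[0.03,[0,0,-0.07],[0,0,0]],[0.03,[0,0,-0.12],[0,0,0]],[0.03,[0,0,-0.15],[0,0,0]],[0.03,[0,0,-0.15],[0,0,0]],[0.03,[0,0,-0.15],[0,0,0]]]';python3 - <<'E'
from h import *
way((.6085,.0937,.15,-87.5))
f=grab('side');cv2.imwrite('pics/s14.png',cv2.resize(f['img'][60:180,220:380],(800,600))[:,:,::-1])
E
```

```text
t: 31.7
eef_pos: [0.6214, 0.2695, -0.0007]
orientation: [0.749, 0.663, 0.001, 0.0]
contact_force: [0.7, -0.1, 3.3]
finger_gap: 0.0527
t: 32.3
eef_pos: [0.6204, 0.2695, 0.1486]
orientation: [0.749, 0.663, -0.0, -0.0]
contact_force: [0.1, -0.4, -0.9]
finger_gap: 0.0524
t 32.3 at [0.6204 0.2695 0.1486] phi -7.0 gap 0.0524 q7 -0.28 F [ 0.1 -0.4 -0.9]
  -> (0.6085, 0.0937, 0.15, -87.5) shift [-0.1759, 0.0096, -0.0015] turn [-0.001, 0.0, 1.405]
```

View pics/s14.png

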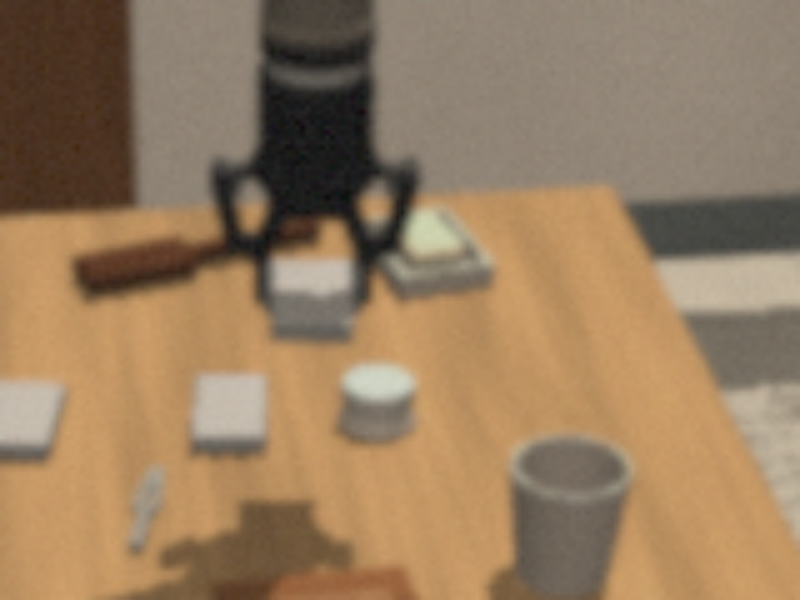

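```bash
python3 -m crank '[[0.03,[-0.03,0.001,0],[0,0,0.14]],[0.03,[-0.06,0.002,0],[0,0,0.28]],[0.03,[-0.09,0.004,0],[0,0,0.42]],[0.03,[-0.12,0.006,0],[0,0,0.56]],[0.03,[-0.15,0.008,0],[0,0,0.7]],[0.03,[-0.1759,0.0096,0],[0,0,0.84]],[0.03,[-0.1759,0.0096,0],[0,0,0.98]],[0.03,[-0.1759,0.0096,0],[0,0,1.12]],[0.03,[-0.1759,0.0096,0.03],[0,0,1.26]],[0.03,[-0.1759,0.0096,0.07],[0,0,1.405]],[0.03,[-0.1759,0.0096,0.09],[0,0,1.405]],[0.03,[-0.1759,0.0096,0.09],[0,0,1.405]],[0.03,[-0.1759,0.0096,0.09],[0,0,1.405]]]';python3 - <<'E'
from h import *
way((.6085,.0937,.0185,-87.5))
E
```

```text
t: 33.65
eef_pos: [0.6083, 0.0933, 0.0579]
orientation: [1.0, 0.022, -0.001, 0.001]
contact_force: [0.3, 0.0, -1.5]
finger_gap: 0.0524
t 33.6 at [0.6083 0.0933 0.0579] phi -87.5 gap 0.0524 q7 -1.15 F [ 0.3  0.  -1.5]
  -> (0.6085, 0.0937, 0.0185, -87.5) shift [0.0003, -0.0005, 0.0394] turn [0.001, 0.002, 0.0]
```

```bash
python3 -m crank '[[0.03,[0,0,0.02],[0,0,0]],[0.03,[0,0,0.032],[0,0,0]],[0.03,[0,0,0.038],[0,0,0]],[0.03,[0,0,0.04],[0,0,0]],[0.03,[0,0,0.04],[0,0,0]],[0.03,[0,0,0.04],[0,0,0]],[0.07,[0,0,0.04],[0,0,0]],[0.07,[0,0,0.04],[0,0,0]],[0.07,[0,0,0.04],[0,0,0]]]'; python3 -m crank '[[0.07,[0,0,-0.02],[0,0,0]],[0.07,[0,0,-0.06],[0,0,0]],[0.075,[0,0,-0.1],[0,0,0]],[0.075,[0,0,-0.12],[0,0,0]],[0.075,[0,0,-0.12],[0,0,0]]]';python3 - <<'E'
from h import *
f=grab('top','t10')
for s in scan(f): print(s[0],np.round(s[1:4],4),np.round(s[4:],1))
way((.5747,.3788,.14,-6.6))
f=grab('side');cv2.imwrite('pics/s15.png',cv2.resize(f['img'][110:230,200:360],(800,600))[:,:,::-1])
E
```

```text
t: 34.55
eef_pos: [0.6093, 0.0936, 0.0192]
orientation: [1.0, 0.022, 0.0, -0.0]
contact_force: [-0.2, 0.3, 0.1]
finger_gap: 0.07
t: 35.05
eef_pos: [0.6114, 0.0932, 0.1424]
orientation: [1.0, 0.022, 0.003, -0.001]
contact_force: [1.0, -0.1, -1.0]
finger_gap: 0.0751
tin [0.611  0.0928 4.7096] [11.  11.  24.5]
tin [ 0.576   0.3897 79.5553] [13.7 13.7 26. ]
tin [ 0.4299 -0.3896 93.715 ] [ 0.5  0.5 15.6]
t 35.1 at [0.6099 0.0936 0.1402] phi -87.5 gap 0.0748 q7 -1.22 F [-0.   0.9 -0.4]
  -> (0.5747, 0.3788, 0.14, -6.6) shift [-0.0227, -0.2865, 0.0004] turn [0.001, -0.003, -1.412]
```

View pics/s15.png

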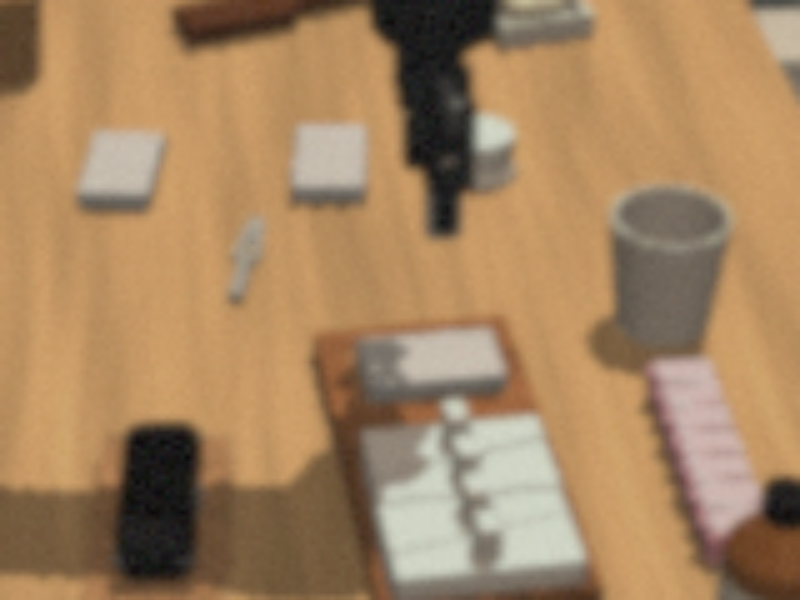

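```bash
python3 -m crank '[[0.075,[-0.003,-0.036,0],[0,0,-0.14]],[0.075,[-0.006,-0.072,0],[0,0,-0.28]],[0.075,[-0.009,-0.108,0],[0,0,-0.42]],[0.075,[-0.012,-0.144,0],[0,0,-0.56]],[0.075,[-0.015,-0.18,0],[0,0,-0.7]],[0.075,[-0.018,-0.216,0],[0,0,-0.84]],[0.075,[-0.021,-0.252,0],[0,0,-0.98]],[0.075,[-0.0227,-0.2865,0],[0,0,-1.12]],[0.075,[-0.0227,-0.2865,0],[0,0,-1.26]],[0.075,[-0.0227,-0.2865,0.04],[0,0,-1.412]],[0.075,[-0.0227,-0.2865,0.08],[0,0,-1.412]],[0.075,[-0.0227,-0.2865,0.09],[0,0,-1.412]],[0.075,[-0.0227,-0.2865,0.09],[0,0,-1.412]],[0.075,[-0.0227,-0.2865,0.09],[0,0,-1.412]]]';python3 - <<'E'
from h import *
f=grab('top','t11')
for s in scan(f,zt=.034): print(s[0],np.round(s[1:4],4),np.round(s[4:],1))
way((.5747,.3788,-.0007,-6.6))
cv2.imwrite('pics/t11.png',cv2.resize(f['img'][90:210,100:300],(800,480))[:,:,::-1])
E
```

```text
t: 36.55
eef_pos: [0.5746, 0.3789, 0.0497]
orientation: [0.747, 0.665, 0.001, 0.0]
contact_force: [0.2, 0.9, 0.2]
finger_gap: 0.0749
tin [0.6121 0.0916 2.2039] [ 0.8  0.8 15.6]
tin [ 0.4199  0.3809 80.0298] [ 2.   2.  16.5]
tin [ 0.4288 -0.3832 93.9341] [ 1.5  1.5 15.9]
t 36.6 at [0.5752 0.3792 0.0506] phi -6.6 gap 0.0747 q7 -0.39 F [0.6 0.4 0.9]
  -> (0.5747, 0.3788, -0.0007, -6.6) shift [-0.0006, -0.0005, 0.0513] turn [0.003, -0.002, -0.0]
```

View pics/t11.png

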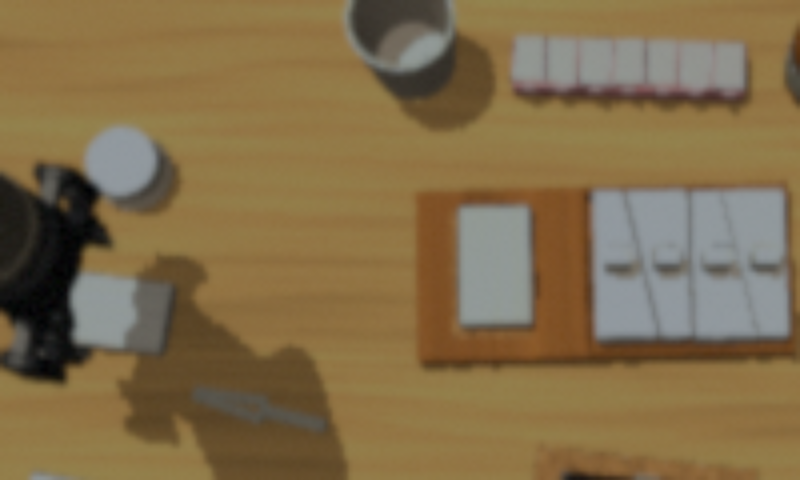

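```bash
python3 -m crank '[[0.075,[0,0,0.03],[0,0,0]],[0.075,[0,0,0.045],[0,0,0]],[0.075,[0,0,0.05],[0,0,0]],[0.075,[0,0,0.05],[0,0,0]],[0.03,[0,0,0.05],[0,0,0]],[0.03,[0,0,0.05],[0,0,0]],[0.03,[0,0,0.05],[0,0,0]],[0.03,[0,0,0.05],[0,0,0]],[0.03,[0,0,0.05],[0,0,0]]]'; python3 -m crank '[[0.03,[0,0,-0.03],[0,0,0]],[0.03,[0,0,-0.07],[0,0,0]],[0.03,[0,0,-0.12],[0,0,0]],[0.03,[0,0,-0.15],[0,0,0]],[0.03,[0,0,-0.15],[0,0,0]],[0.03,[0,0,-0.15],[0,0,0]]]';python3 - <<'E'
from h import *
way((.6085,.0937,.15,-87.5))
E
```

```text
t: 37.5
eef_pos: [0.5751, 0.3793, 0.0006]
orientation: [0.747, 0.665, 0.002, 0.0]
contact_force: [0.2, -0.6, 5.8]
finger_gap: 0.0523
t: 38.1
eef_pos: [0.5735, 0.3789, 0.149]
orientation: [0.747, 0.665, 0.0, -0.0]
contact_force: [-0.4, 0.4, -2.0]
finger_gap: 0.0525
t 38.1 at [0.5735 0.3789 0.149 ] phi -6.6 gap 0.0525 q7 -0.44 F [-0.4  0.4 -2. ]
  -> (0.6085, 0.0937, 0.15, -87.5) shift [-0.2793, 0.0675, -0.0012] turn [-0.001, -0.0, 1.412]
```

```bash
python3 -m crank '[[0.03,[-0.035,0.0084,0],[0,0,0.14]],[0.03,[-0.07,0.017,0],[0,0,0.28]],[0.03,[-0.105,0.0254,0],[0,0,0.42]],[0.03,[-0.14,0.034,0],[0,0,0.56]],[0.03,[-0.175,0.042,0],[0,0,0.7]],[0.03,[-0.21,0.051,0],[0,0,0.84]],[0.03,[-0.245,0.059,0],[0,0,0.98]],[0.03,[-0.2793,0.0675,0],[0,0,1.12]],[0.03,[-0.2793,0.0675,0],[0,0,1.26]],[0.03,[-0.2793,0.0675,0.03],[0,0,1.412]],[0.03,[-0.2793,0.0675,0.06],[0,0,1.412]],[0.03,[-0.2793,0.0675,0.08],[0,0,1.412]],[0.03,[-0.2793,0.0675,0.08],[0,0,1.412]],[0.03,[-0.2793,0.0675,0.08],[0,0,1.412]]]';python3 - <<'E'
from h import *
way((.6085,.0937,.0350,-87.5))
f=grab('side');cv2.imwrite('pics/s16.png',cv2.resize(f['img'][110:230,200:360],(800,600))[:,:,::-1])
E
```

```text
t: 39.5
eef_pos: [0.6079, 0.0934, 0.0678]
orientation: [1.0, 0.022, -0.001, 0.0]
contact_force: [0.6, 0.6, -1.4]
finger_gap: 0.0521
t 39.5 at [0.6079 0.0934 0.0678] phi -87.5 gap 0.0521 q7 -1.16 F [ 0.6  0.6 -1.4]
  -> (0.6085, 0.0937, 0.035, -87.5) shift [0.0007, -0.0003, 0.0328] turn [0.001, 0.002, -0.0]
```

View pics/s16.png

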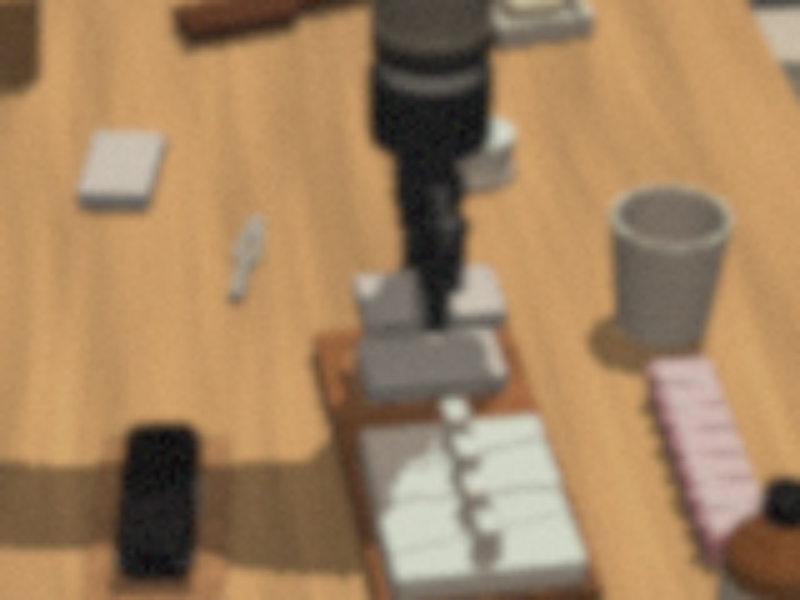

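```bash
python3 -m crank '[[0.03,[0,0,0.015],[0,0,0]],[0.03,[0,0,0.025],[0,0,0]],[0.03,[0,0,0.03],[0,0,0]],[0.03,[0,0,0.033],[0,0,0]],[0.03,[0,0,0.033],[0,0,0]],[0.03,[0,0,0.033],[0,0,0]]]'; python3 -m crank '[[0.07,[0,0,0],[0,0,0]],[0.07,[0,0,0],[0,0,0]],[0.07,[0,0,0],[0,0,0]],[0.07,[0,0,-0.05],[0,0,0]],[0.07,[0,0,-0.1],[0,0,0]],[0.075,[0,0,-0.12],[0,0,0]],[0.075,[0,0,-0.12],[0,0,0]],[0.075,[0,0,-0.12],[0,0,0]]]';python3 - <<'E'
from h import *
way((.4209,.387,.14,-10))
f=grab('side');cv2.imwrite('pics/s17.png',cv2.resize(f['img'][110:230,200:360],(800,600))[:,:,::-1])
E
```

```text
t: 40.15
eef_pos: [0.609, 0.0936, 0.0361]
orientation: [1.0, 0.022, 0.0, -0.0]
contact_force: [0.8, -0.5, -1.2]
finger_gap: 0.0525
t: 40.95
eef_pos: [0.6087, 0.0939, 0.1558]
orientation: [1.0, 0.022, 0.0, -0.0]
contact_force: [-0.8, 0.6, -1.0]
finger_gap: 0.0748
t 41.0 at [0.6087 0.0939 0.1558] phi -87.5 gap 0.0748 q7 -1.23 F [-0.8  0.6 -1. ]
  -> (0.4209, 0.387, 0.14, -10) shift [-0.1747, -0.3011, 0.016] turn [-0.001, -0.001, -1.352]
```

View pics/s17.png

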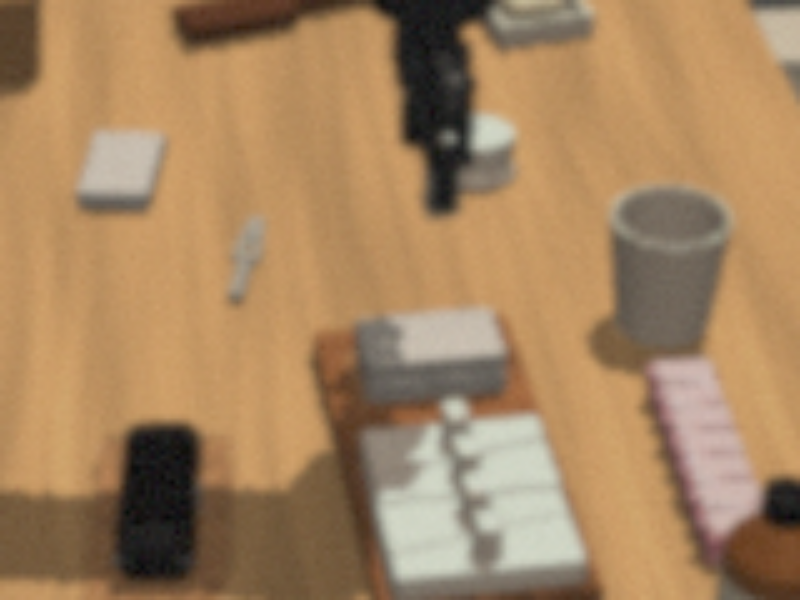

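Two tins now lie flush (side crop, 430,355). Next is the third, at (0.421,0.387).

```bash
python3 -m crank '[[0.075,[-0.021,-0.0376,0],[0,0,-0.14]],[0.075,[-0.043,-0.075,0],[0,0,-0.28]],[0.075,[-0.065,-0.113,0],[0,0,-0.42]],[0.075,[-0.087,-0.15,0],[0,0,-0.56]],[0.075,[-0.109,-0.188,0],[0,0,-0.7]],[0.075,[-0.131,-0.226,0],[0,0,-0.84]],[0.075,[-0.153,-0.263,0],[0,0,-0.98]],[0.075,[-0.1747,-0.3011,0],[0,0,-1.12]],[0.075,[-0.1747,-0.3011,0],[0,0,-1.26]],[0.075,[-0.1747,-0.3011,0.04],[0,0,-1.352]],[0.075,[-0.1747,-0.3011,0.08],[0,0,-1.352]],[0.075,[-0.1747,-0.3011,0.1],[0,0,-1.352]],[0.075,[-0.1747,-0.3011,0.1],[0,0,-1.352]],[0.075,[-0.1747,-0.3011,0.1],[0,0,-1.352]]]';python3 - <<'E'
from h import *
f=grab('top','t12')
for s in scan(f,zt=.016): print(s[0],np.round(s[1:4],4),np.round(s[4:],1))
for s in scan(f,zt=.050): print(s[0],np.round(s[1:4],4),np.round(s[4:],1))
way((.4209,.387,-.0003,-10))
cv2.imwrite('pics/t12.png',cv2.resize(f['img'][120:260,80:280],(800,560))[:,:,::-1])
E
```

```text
t: 42.4
eef_pos: [0.4208, 0.3862, 0.0552]
orientation: [0.766, 0.643, -0.001, 0.0]
contact_force: [-0.6, 0.3, -0.5]
finger_gap: 0.0751
tin [0.6196 0.0946 2.6277] [ 0.6  0.6 15.7]
tin [ 0.43   -0.39   93.7935] [ 0.8  0.8 15.9]
tin [0.6114 0.0919 2.6277] [ 1.4  1.4 15.7]
tin [ 0.4278 -0.3773 93.7935] [ 2.4  2.4 15.9]
t 42.5 at [0.4215 0.3869 0.0562] phi -10.0 gap 0.0751 q7 -0.58 F [ 0.4  0.5 -0.8]
  -> (0.4209, 0.387, -0.0003, -10) shift [0.0, -0.0007, 0.0565] turn [0.001, -0.0, -0.001]
```

View pics/t12.png

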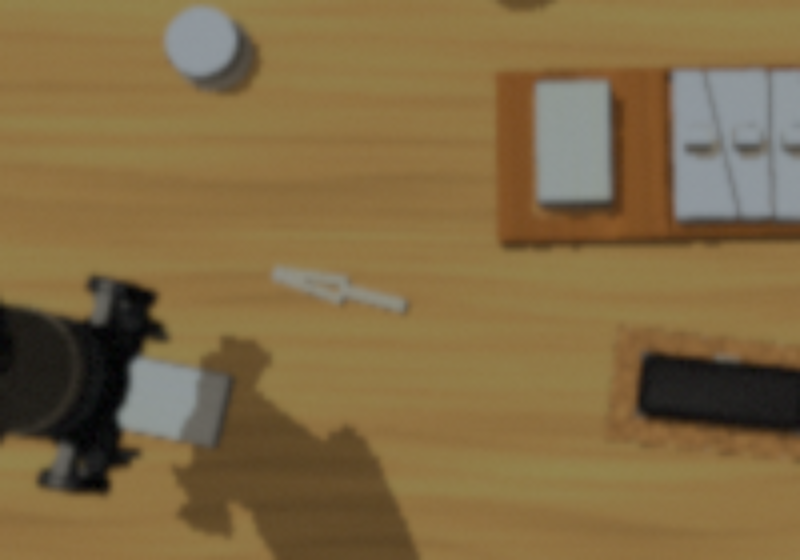

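```bash
python3 -m crank '[[0.075,[0,0,0.03],[0,0,0]],[0.075,[0,0,0.048],[0,0,0]],[0.075,[0,0,0.0555],[0,0,0]],[0.075,[0,0,0.0555],[0,0,0]],[0.03,[0,0,0.0555],[0,0,0]],[0.03,[0,0,0.0555],[0,0,0]],[0.03,[0,0,0.0555],[0,0,0]],[0.03,[0,0,0.0555],[0,0,0]],[0.03,[0,0,0.0555],[0,0,0]]]'; python3 -m crank '[[0.03,[0,0,-0.03],[0,0,0]],[0.03,[0,0,-0.07],[0,0,0]],[0.03,[0,0,-0.12],[0,0,0]],[0.03,[0,0,-0.16],[0,0,0]],[0.03,[0,0,-0.16],[0,0,0]],[0.03,[0,0,-0.16],[0,0,0]]]';python3 - <<'E'
from h import *
way((.6085,.0937,.16,-87.5))
E
```

```text
t: 43.35
eef_pos: [0.4224, 0.3877, 0.0021]
orientation: [0.766, 0.643, 0.002, -0.0]
contact_force: [-1.5, 0.2, 7.4]
finger_gap: 0.052
t: 43.95
eef_pos: [0.4211, 0.3872, 0.1613]
orientation: [0.766, 0.643, 0.001, -0.001]
contact_force: [-0.1, -0.4, -1.1]
finger_gap: 0.0523
t 44.0 at [0.4211 0.3872 0.1613] phi -10.0 gap 0.0523 q7 -0.67 F [-0.1 -0.4 -1.1]
  -> (0.6085, 0.0937, 0.16, -87.5) shift [-0.2564, 0.2355, 0.0008] turn [-0.001, -0.002, 1.352]
```

```bash
python3 -m crank '[[0.03,[-0.032,0.0294,0],[0,0,0.14]],[0.03,[-0.064,0.0589,0],[0,0,0.28]],[0.03,[-0.096,0.088,0],[0,0,0.42]],[0.03,[-0.128,0.1178,0],[0,0,0.56]],[0.03,[-0.16,0.147,0],[0,0,0.7]],[0.03,[-0.192,0.1766,0],[0,0,0.84]],[0.03,[-0.224,0.206,0],[0,0,0.98]],[0.03,[-0.2564,0.2355,0],[0,0,1.12]],[0.03,[-0.2564,0.2355,0],[0,0,1.26]],[0.03,[-0.2564,0.2355,0.03],[0,0,1.352]],[0.03,[-0.2564,0.2355,0.06],[0,0,1.352]],[0.03,[-0.2564,0.2355,0.075],[0,0,1.352]],[0.03,[-0.2564,0.2355,0.075],[0,0,1.352]],[0.03,[-0.2564,0.2355,0.075],[0,0,1.352]]]';python3 - <<'E'
from h import *
way((.6085,.0937,.0518,-87.5))
f=grab('side');cv2.imwrite('pics/s18.png',cv2.resize(f['img'][110:230,200:360],(800,600))[:,:,::-1])
E
```

```text
t: 45.35
eef_pos: [0.6084, 0.0931, 0.0854]
orientation: [1.0, 0.022, -0.0, 0.0]
contact_force: [1.2, -0.2, -0.4]
finger_gap: 0.0519
t 45.4 at [0.6084 0.0931 0.0854] phi -87.5 gap 0.0519 q7 -1.16 F [ 1.2 -0.2 -0.4]
  -> (0.6085, 0.0937, 0.0518, -87.5) shift [0.0002, -0.0006, 0.0336] turn [0.0, 0.0, 0.0]
```

View pics/s18.png

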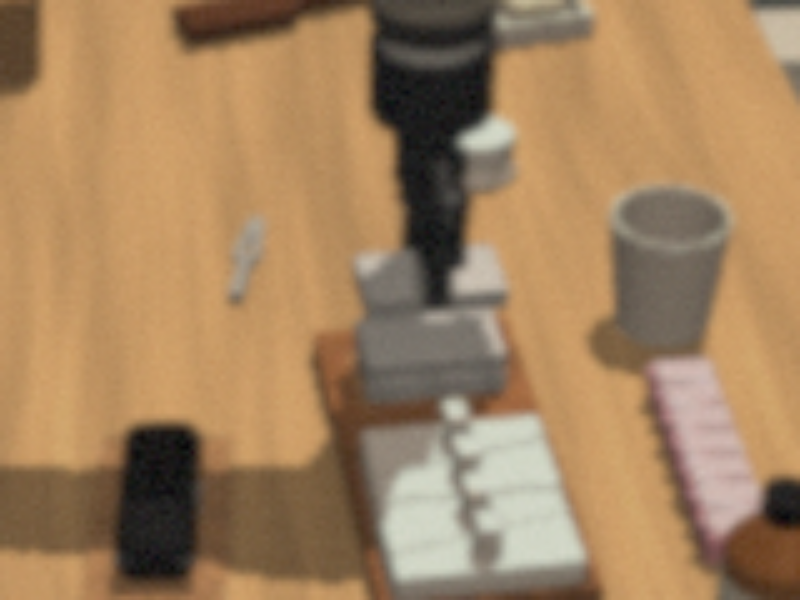

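```bash
python3 -m crank '[[0.03,[0,0,0.015],[0,0,0]],[0.03,[0,0,0.025],[0,0,0]],[0.03,[0,0,0.03],[0,0,0]],[0.03,[0,0,0.033],[0,0,0]],[0.03,[0,0,0.034],[0,0,0]],[0.03,[0,0,0.034],[0,0,0]]]'; python3 -m crank '[[0.07,[0,0,0],[0,0,0]],[0.07,[0,0,0],[0,0,0]],[0.07,[0,0,0],[0,0,0]],[0.07,[0,0,-0.05],[0,0,0]],[0.07,[0,0,-0.1],[0,0,0]],[0.075,[0,0,-0.12],[0,0,0]],[0.075,[0,0,-0.12],[0,0,0]],[0.075,[0,0,-0.12],[0,0,0]]]';python3 - <<'E'
from h import *
way((.43,-.3896,.17,3.75))
f=grab('side');cv2.imwrite('pics/s19.png',cv2.resize(f['img'][110:230,200:360],(800,600))[:,:,::-1])
f=grab('top')
for s in scan(f,zt=.016): print(s[0],np.round(s[1:4],4),np.round(s[4:],1))
E
```

```text
t: 46.0
eef_pos: [0.6081, 0.0934, 0.0522]
orientation: [1.0, 0.022, -0.0, -0.001]
contact_force: [-2.6, 1.2, 4.1]
finger_gap: 0.0522
t: 46.8
eef_pos: [0.6082, 0.0935, 0.1711]
orientation: [1.0, 0.022, -0.0, -0.0]
contact_force: [-0.4, -0.3, -0.7]
finger_gap: 0.075
t 46.8 at [0.6082 0.0935 0.1711] phi -87.5 gap 0.0750 q7 -1.22 F [-0.4 -0.3 -0.7]
  -> (0.43, -0.3896, 0.17, 3.75) shift [-0.1993, 0.4748, 0.0008] turn [-0.0, -0.0, -1.592]
tin [0.6157 0.0953 3.3102] [ 9.8  9.8 23.5]
tin [ 0.43   -0.3895 93.5906] [ 0.5  0.5 15.6]
```

View pics/s19.png

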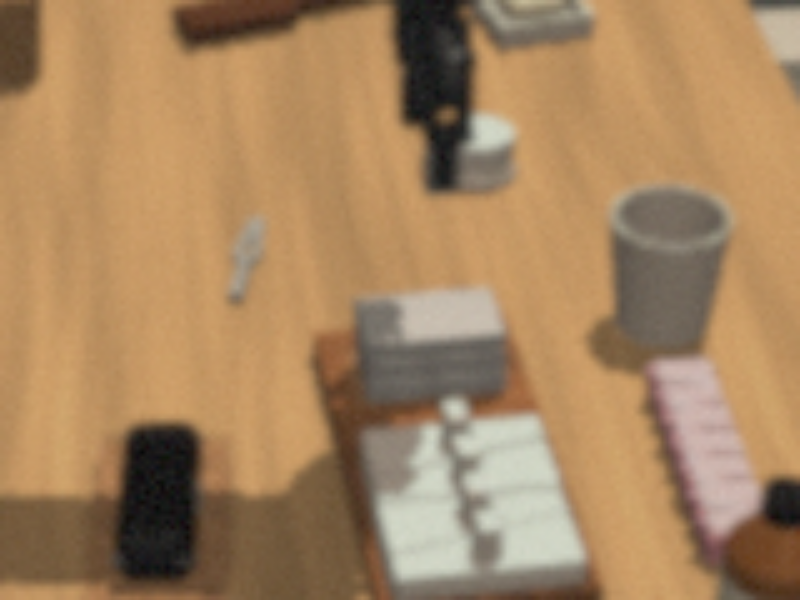

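```bash
python3 -m crank '[[0.075,[-0.0166,0.0396,0],[0,0,-0.133]],[0.075,[-0.033,0.079,0],[0,0,-0.265]],[0.075,[-0.05,0.119,0],[0,0,-0.4]],[0.075,[-0.066,0.158,0],[0,0,-0.53]],[0.075,[-0.083,0.198,0],[0,0,-0.66]],[0.075,[-0.1,0.237,0],[0,0,-0.8]],[0.075,[-0.116,0.277,0],[0,0,-0.93]],[0.075,[-0.133,0.317,0],[0,0,-1.06]],[0.075,[-0.149,0.356,0],[0,0,-1.2]],[0.075,[-0.166,0.396,0],[0,0,-1.33]],[0.075,[-0.183,0.435,0.02],[0,0,-1.46]],[0.075,[-0.1993,0.4748,0.06],[0,0,-1.592]],[0.075,[-0.1993,0.4748,0.1],[0,0,-1.592]],[0.075,[-0.1993,0.4748,0.12],[0,0,-1.592]],[0.075,[-0.1993,0.4748,0.12],[0,0,-1.592]],[0.075,[-0.1993,0.4748,0.12],[0,0,-1.592]],[0.075,[-0.1993,0.4748,0.12],[0,0,-1.592]]]';python3 - <<'E'
from h import *
way((.43,-.3897,-.001,3.7))
f=grab('top')
for s in scan(f,zt=.066): print(s[0],np.round(s[1:4],4),np.round(s[4:],1))
f=grab('side');cv2.imwrite('pics/s20.png',cv2.resize(f['img'][200:340,150:337],(800,600))[:,:,::-1])
E
```

```text
t: 48.6
eef_pos: [0.431, -0.3902, 0.0524]
orientation: [0.683, 0.73, 0.0, 0.001]
contact_force: [-0.4, -0.6, 0.3]
finger_gap: 0.075
t 48.6 at [ 0.431  -0.3902  0.0524] phi 3.8 gap 0.0750 q7 1.13 F [-0.4 -0.6  0.3]
  -> (0.43, -0.3897, -0.001, 3.7) shift [0.0006, -0.0011, 0.0534] turn [0.002, 0.001, 0.001]
tin [0.6103 0.0915 2.6668] [ 0.9  0.9 15.2]
tin [ 0.4259 -0.3577 92.9642] [15.8 15.8 27.3]
```

View pics/s20.png

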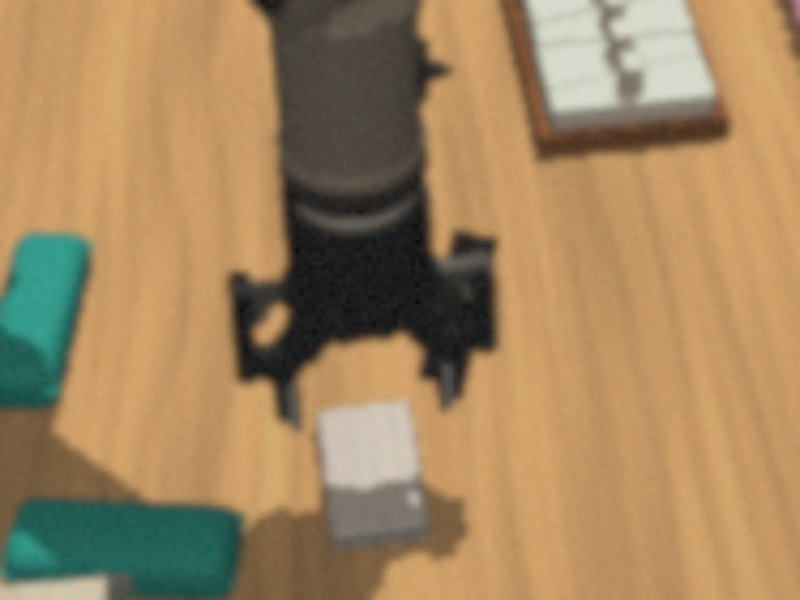

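```bash
python3 -m crank '[[0.075,[0.0005,-0.0008,0.03],[0,0,0]],[0.075,[0.0005,-0.0008,0.046],[0,0,0]],[0.075,[0.0005,-0.0008,0.0525],[0,0,0]],[0.075,[0.0005,-0.0008,0.0525],[0,0,0]],[0.03,[0.0005,-0.0008,0.0525],[0,0,0]],[0.03,[0.0005,-0.0008,0.0525],[0,0,0]],[0.03,[0.0005,-0.0008,0.0525],[0,0,0]],[0.03,[0.0005,-0.0008,0.0525],[0,0,0]],[0.03,[0.0005,-0.0008,0.0525],[0,0,0]]]'; python3 -m crank '[[0.03,[0,0,-0.03],[0,0,0]],[0.03,[0,0,-0.07],[0,0,0]],[0.03,[0,0,-0.12],[0,0,0]],[0.03,[0,0,-0.17],[0,0,0]],[0.03,[0,0,-0.17],[0,0,0]],[0.03,[0,0,-0.17],[0,0,0]]]';python3 - <<'E'
from h import *
way((.6085,.0937,.17,-87.5),(.6085,.0937,.17,92.5))
E
```

```text
t: 49.6
eef_pos: [0.43, -0.3903, 0.0]
orientation: [0.684, 0.73, 0.0, 0.001]
contact_force: [-1.0, -0.6, 6.6]
finger_gap: 0.0527
t: 50.2
eef_pos: [0.4297, -0.3894, 0.1697]
orientation: [0.684, 0.73, 0.001, 0.001]
contact_force: [0.0, -0.0, -2.3]
finger_gap: 0.0523
t 50.2 at [ 0.4297 -0.3894  0.1697] phi 3.7 gap 0.0523 q7 1.03 F [ 0.  -0.  -2.3]
  -> (0.6085, 0.0937, 0.17, -87.5) shift [0.4704, 0.21, -0.0001] turn [0.002, -0.001, 1.592]
  -> (0.6085, 0.0937, 0.17, 92.5) shift [0.4704, 0.21, -0.0001] turn [0.001, 0.002, -1.549]
```

```bash
python3 -m crank '[[0.03,[0.039,0.0175,0],[0,0,0.133]],[0.03,[0.078,0.035,0],[0,0,0.265]],[0.03,[0.1176,0.0525,0],[0,0,0.4]],[0.03,[0.157,0.07,0],[0,0,0.53]],[0.03,[0.196,0.0875,0],[0,0,0.66]],[0.03,[0.235,0.105,0],[0,0,0.8]],[0.03,[0.274,0.1225,0],[0,0,0.93]],[0.03,[0.3136,0.14,0],[0,0,1.06]],[0.03,[0.353,0.1575,0],[0,0,1.2]],[0.03,[0.392,0.175,0],[0,0,1.33]],[0.03,[0.431,0.1925,0],[0,0,1.46]],[0.03,[0.4704,0.21,0],[0,0,1.592]],[0.03,[0.4704,0.21,0.03],[0,0,1.592]],[0.03,[0.4704,0.21,0.06],[0,0,1.592]],[0.03,[0.4704,0.21,0.07],[0,0,1.592]],[0.03,[0.4704,0.21,0.07],[0,0,1.592]],[0.03,[0.4704,0.21,0.07],[0,0,1.592]]]';python3 - <<'E'
from h import *
way((.6085,.0937,.0665,-87.5))
f=grab('side');cv2.imwrite('pics/s21.png',cv2.resize(f['img'][110:230,200:360],(800,600))[:,:,::-1])
E
```

```text
t: 51.9
eef_pos: [0.6084, 0.093, 0.0992]
orientation: [1.0, 0.021, 0.0, 0.0]
contact_force: [0.1, -0.6, -0.6]
finger_gap: 0.0523
t 51.9 at [0.6084 0.093  0.0992] phi -87.6 gap 0.0523 q7 -1.17 F [ 0.1 -0.6 -0.6]
  -> (0.6085, 0.0937, 0.0665, -87.5) shift [0.0002, -0.0007, 0.0327] turn [0.0, -0.0, -0.001]
```

View pics/s21.png

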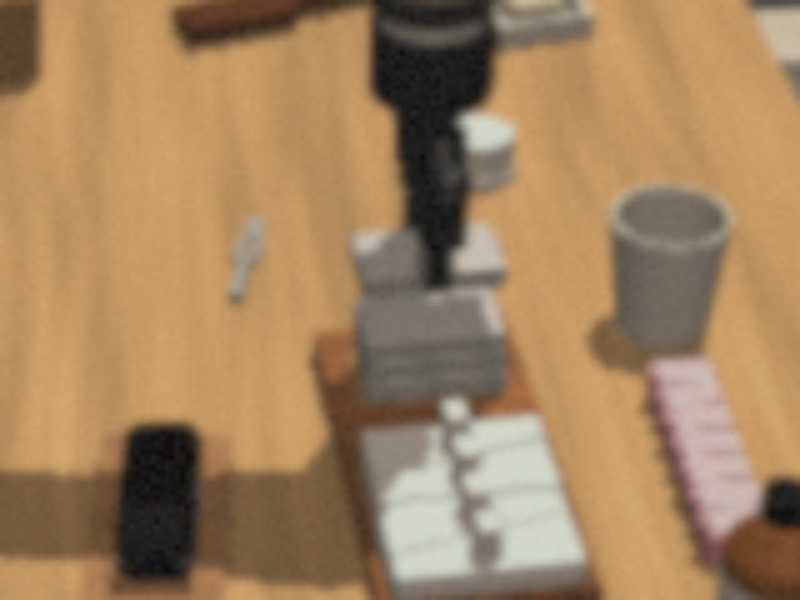

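Aligned. I lower it, release, and swing the arm clear to check.

```bash
python3 -m crank '[[0.03,[0,-0.0003,0.015],[0,0,0]],[0.03,[0,-0.0003,0.025],[0,0,0]],[0.03,[0,-0.0003,0.03],[0,0,0]],[0.03,[0,-0.0003,0.032],[0,0,0]],[0.03,[0,-0.0003,0.0325],[0,0,0]],[0.03,[0,-0.0003,0.0325],[0,0,0]]]'; python3 -m crank '[[0.07,[0,0,0],[0,0,0]],[0.07,[0,0,0],[0,0,0]],[0.07,[0,0,0],[0,0,0]],[0.07,[0,0,-0.05],[0,0,0]],[0.07,[0,0,-0.1],[0,0,0]],[0.07,[0,0,-0.14],[0,0,0]],[0.07,[0,-0.05,-0.14],[0,0,0]],[0.07,[0,-0.1,-0.14],[0,0,0]],[0.07,[0,-0.15,-0.14],[0,0,0]],[0.07,[0,-0.2,-0.14],[0,0,0]],[0.07,[0,-0.25,-0.14],[0,0,0]],[0.07,[0,-0.3,-0.14],[0,0,0]],[0.07,[0,-0.3,-0.14],[0,0,0]],[0.07,[0,-0.3,-0.14],[0,0,0]]]';python3 - <<'E'
from h import *
way((.6085,.0937,.17,-87.5))
f=grab('side');cv2.imwrite('pics/s22.png',cv2.resize(f['img'],(800,600))[:,:,::-1])
cv2.imwrite('pics/s22c.png',cv2.resize(f['img'][110:230,200:360],(800,600),interpolation=cv2.INTER_CUBIC)[:,:,::-1])
f=grab('top')
for s in scan(f,zt=.082): print(s[0],np.round(s[1:4],4),np.round(s[4:],1))
cv2.imwrite('pics/t22.png',cv2.resize(f['img'],(800,600))[:,:,::-1])
cv2.imwrite('pics/t22c.png',cv2.resize(f['img'][110:240,195:315],(554,600),interpolation=cv2.INTER_CUBIC)[:,:,::-1])
E
```

```text
t: 52.55
eef_pos: [0.6085, 0.0939, 0.0665]
orientation: [1.0, 0.022, 0.0, 0.0]
contact_force: [-0.6, 0.4, -1.1]
finger_gap: 0.0525
t: 53.95
eef_pos: [0.5943, 0.3955, 0.2057]
orientation: [1.0, 0.024, -0.0, 0.001]
contact_force: [-0.1, -0.8, 1.1]
finger_gap: 0.0701
t 54.0 at [0.5943 0.3955 0.2057] phi -87.3 gap 0.0701 q7 -1.68 F [-0.1 -0.8  1.1]
  -> (0.6085, 0.0937, 0.17, -87.5) shift [-0.0002, 0.3021, 0.036] turn [0.001, 0.0, 0.004]
tin [0.6091 0.0923 2.3999] [ 1.4  1.4 15.2]
```

View pics/s22.png

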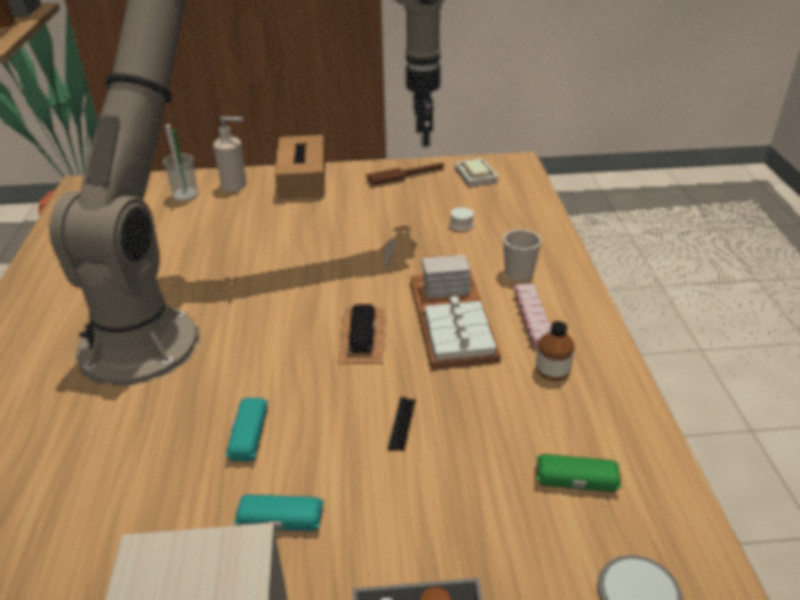

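View pics/s22c.png

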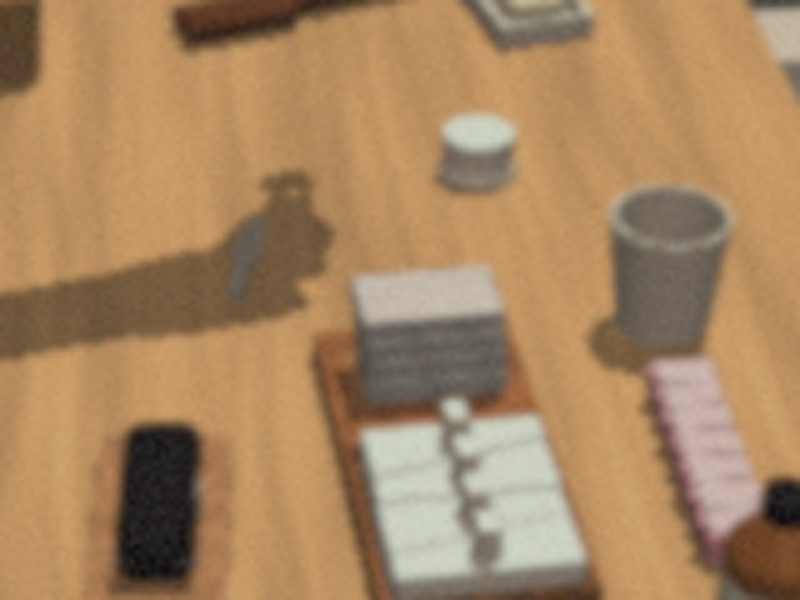

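View pics/t22c.png

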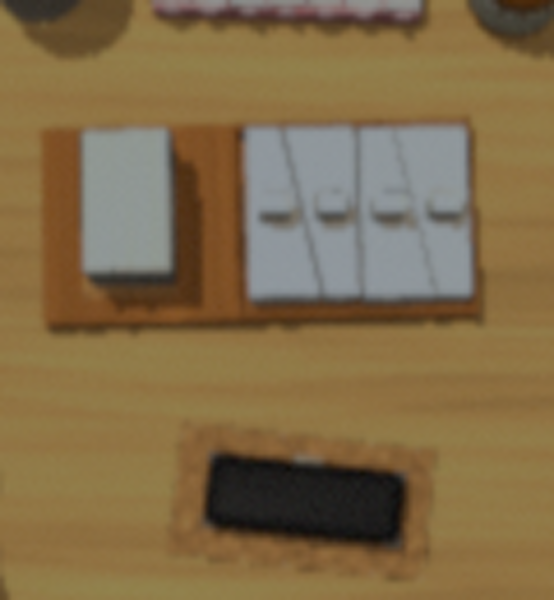

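View pics/t22.png

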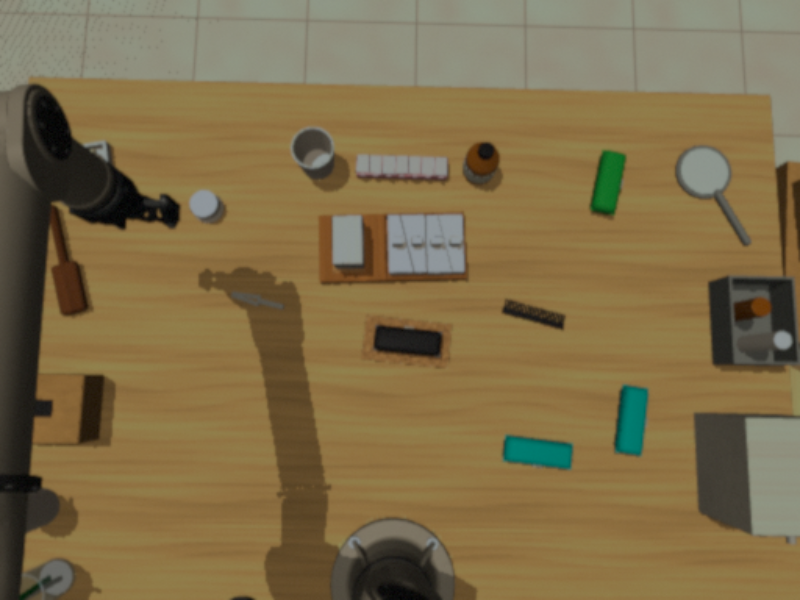

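```bash
python3 - <<'E'
from h import *
f=grab('top')
L=np.array([(245,125),(468,122),(474,299),(252,300)]); P=ray(f,(L+.5)/4.615-.5+[195,110],.034); print('block of wedges',P.round(4).tolist(),P.mean(0).round(4))
# block tops (upper edge of bright top in crop)
B=np.array([(279,204),(333,196),(392,202),(446,203)]); print(ray(f,(B+.5)/4.615-.5+[195,110],.056).round(4).tolist())
s=4;g=cv2.resize(f['img'],None,fx=s,fy=s,interpolation=cv2.INTER_CUBIC);h=cv2.cvtColor(g,cv2.COLOR_RGB2HSV)
m=(h[:,:,2]<50).astype(np.uint8)*255; m[:,:920]=0;m[:,1150:]=0;m[:800]=0;m[930:]=0
m=cv2.morphologyEx(m,cv2.MORPH_OPEN,np.ones((15,15)))
B=ray(f,up2px(cv2.boxPoints(cv2.minAreaRect(max(cv2.findContours(m,0,1)[0],key=cv2.contourArea)))),.03);print('case',B.mean(0).round(4),B.round(3).tolist())
print(r.observe()['t'])
E
```

```text
block of wedges [[0.6711, 0.0211], [0.6764, -0.122], [0.561, -0.1262], [0.5573, 0.0143]] [ 0.6165 -0.0532]
[[0.6144, -0.0014], [0.6203, -0.035], [0.6173, -0.0719], [0.6174, -0.1057]]
case [ 0.4317 -0.0213] [[0.414, 0.041], [0.459, 0.037], [0.449, -0.084], [0.404, -0.08]]
54.1
```

```bash
python3 -c "
from rig import order
print(order.sign_off())"
```

```text
the job is handed in; nothing more can be done
None
```

The medicine tray is in order and I handed the job in at about 54 s of the 208 s; the sign-off gave no verdict.

- **Case:** the black case is on the cork mat, about 2–3 mm from its centre and lengthwise on it.
- **Wedges:** all four are flat in the bay, alternating head to tail with straight sides outermost. The last one was pushed towards the others. Origins measure about 34, 37 and 34 mm apart (limit 43 mm), and the group's centre is about 2 mm off the bay's centre along x.
- **Tins:** all four are piled on the inlay. The top-view centres of the successive tins agree within about 3 mm and 0.5 degrees. The bottom tin measured about 4 mm off the inlay's centre, towards the back (limit 15 mm), and the top one about 2 mm.
- **Bystanders:** none looked moved in the last pictures from either camera. I compared them by eye, not by measurement.
- **Disagreements:** camera and tool readings differed by 1–3 mm around the tray, within or close to the stated calibration error. The comparisons above are camera against camera, so that offset should largely cancel. I saw no slackened grip and no knocked piece, and no check failed.

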